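# Clear down a tattoo station: strip the machines and sort the full jar from the empties

### The arm

A 7-joint arm with a two-finger parallel gripper is mounted at the origin on the work surface. World frame = base frame: x ahead of the robot, y to its left, z up, the work surface at z = 0. Lengths are in m, angles in degrees, forces in N, time in s.
With the tool pointing down it reaches from about 0.425 to 0.875 m from the base axis. Payload 4.7 kg.
Tool frame: the origin (TCP) lies at the very end of the fingers, on their centre line; the grasp point (between the pads) lies 19 mm behind it (env.grip_point_offset is the distance from the TCP to the grasp point, in m); z points along the fingers, y is the line along which they close (so a half turn about z gives the same grasp; the last joint's range is limited). The gripper opens to 87 mm and grips with 3 to 60 N. Pads are 19 mm wide; open, the fingers measure 117 mm over their backs; the gripper's body (75 mm by 190 mm) begins 51 mm behind the grasp point.
Start: joints at [-70.755, 18.392, -4.016, 83.108, 1.295, 78.541, -3.26], TCP at [0.206, 0.617, 0.223] pointing down, gripper open.
Joint ranges: [-163.93, 163.93], [-17.29, 119.83], [-79.2, 71.16], [3.27, 140.29], [-89.18, 269.18], [5.43, 117.66], [-154.24, 154.24]. Speed limits (degrees/s): [147.25, 147.25, 180, 180, 180, 180, 180].

### API

Orientations are given as [roll, pitch, yaw] about the fixed x, y, z axes, in that order (R = Rz(yaw) Ry(pitch) Rx(roll)).
In Python, from cell import env gives the robot as it stands.
- The arm moves only by the tool jog_arm, never from a script. Its argument "motion" is a list of rows, each an object of numbers: "x", "y", "z": the shift along the tool's x, y, z in cm; "ax", "ay", "az": the turn, a rotation vector about the tool's x, y, z in degrees. In form: [{"x": .., "y": .., "z": .., "ax": .., "ay": .., "az": ..}, ...]. A call has exactly 5 rows; each row shifts and turns the commanded pose from where the row before left it, along the tool's axes as they then stand; what a row does not reach is not made up. A row lasts 1/10 s, in which the tool goes at most 50 mm and 8.59 degrees, less where a joint would pass 70% of its speed; a pose out of reach is approached as far as the arm can. A call is refused whole if a number of a shift passes 5 or a number of a turn 8.59, either way. A call with a gripper value outside its range is refused whole. "claw" is the gripper command: -1 is shut, 1 is fully open, values between are in proportion, set as the call begins (left out, the last holds). The fingers move at their own pace and stop on an object; "squeeze" is the grip in N (left out, the last holds). Time passes only in rows, so rows that do not move let the fingers close, or fill a call up. It gives the time, the measured TCP pose, the force, the opening and the grip force at its end, in the units of the state.
- env.get_obs(): the state, without advancing time (a new reading comes with each control period).
- env.read_camera(name): name is "scene" or "top" or "wrist"; returns the picture (400x640x3 uint8, red, green, blue); there is no depth.
- env.camera_params(name): a dict with "fx", "fy", "cx", "cy" (pixels), "k1" (the pictures are not rectified: a ray, as slopes to the right and down, at radius r is drawn at 1 + k1 r^2 times it, then the intrinsics apply), "extrinsics" (4x4, takes a point from world to camera coordinates). Camera axes: x right, y up, looking along -z (the intrinsics and any distortion apply to the point x, -y, -z); pixel columns grow to the right and rows downward; lengths in m; the calibration is good to about 2 mm. A picture is of the moment at which its call begins: read the wrist's pose just before it. camera_params takes no time and is no camera call; for the wrist camera it gives the pose at the moment of the call.
- env.sign_off(): hands the job in; it is judged then, once.
The state is a dict: "time_s": time; "qpos": joint angles; "joint_velocities": joint speeds; "effort": joint torques, N m; "tool_pos": TCP position; "tool_rot": TCP orientation; "force": force on the tool from outside, world axes, zero at the start; "wrist_torque": the same for the moment, N m; "grip_width": finger opening in m; "grasp_force": force on a finger pad.
Only numpy, scipy, OpenCV 4.12 (cv2) and the standard library are available. Lean on these libraries where they do the work, as an engineer would, in place of code of your own. Each camera call takes 0.05 s, during which the arm holds its last target. There are 200 camera calls.

### The job

Clear down the tattoo station: draw the red grip tube straight out of each machine that still has one, without forcing it, and lay it flat in the steel instrument tray. The closed white jars with blue lids look alike but only one is full: lift them to feel which, stand the full one upright in the empty bay of the grey caddy and put every empty one in the yellow waste bin. Do not disturb the ink bottles.

Things in the scene. Friction and masses are not known exactly. Their poses are not given: they have to be found in the camera images.
- jar_a: white jar with a blue lid, 58 mm across the lid (body 56), 66 mm tall; may be absent. Of the jars present exactly one, any of them, is full (about 260 g); the others are empty (about 50 g); closed and opaque, all look the same. Origin: centre of its underside, z up through the lid
- jar_b: white jar with a blue lid, 58 mm across the lid (body 56), 66 mm tall; may be absent. Of the jars present exactly one, any of them, is full (about 260 g); the others are empty (about 50 g); closed and opaque, all look the same. Origin: centre of its underside, z up through the lid
- jar_c: white jar with a blue lid, 58 mm across the lid (body 56), 66 mm tall; may be absent. Of the jars present exactly one, any of them, is full (about 260 g); the others are empty (about 50 g); closed and opaque, all look the same. Origin: centre of its underside, z up through the lid
- jar_d: white jar with a blue lid, 58 mm across the lid (body 56), 66 mm tall; may be absent. Of the jars present exactly one, any of them, is full (about 260 g); the others are empty (about 50 g); closed and opaque, all look the same. Origin: centre of its underside, z up through the lid
- jar_e: white jar with a blue lid, 58 mm across the lid (body 56), 66 mm tall; may be absent. Of the jars present exactly one, any of them, is full (about 260 g); the others are empty (about 50 g); closed and opaque, all look the same. Origin: centre of its underside, z up through the lid
- jar_f: white jar with a blue lid, 58 mm across the lid (body 56), 66 mm tall; may be absent. Of the jars present exactly one, any of them, is full (about 260 g); the others are empty (about 50 g); closed and opaque, all look the same. Origin: centre of its underside, z up through the lid
- jar_g: white jar with a blue lid, 58 mm across the lid (body 56), 66 mm tall; may be absent. Of the jars present exactly one, any of them, is full (about 260 g); the others are empty (about 50 g); closed and opaque, all look the same. Origin: centre of its underside, z up through the lid
- machine_1: yellow coil tattoo machine lying on its side in a rubber rest, fixed, at most 76 mm high; spans 0 to 112 mm in x, -27 to 76 mm in y. Origin on the table below the mouth of its tube clamp; x is level and points into the clamp, so a grip comes out along -x. The clamp is a level sleeve, 10 mm bore, 40 mm long, axis 62 mm above the table, its screw already slack
- machine_2: blue coil tattoo machine lying on its side in a rubber rest, fixed, at most 76 mm high; spans 0 to 112 mm in x, -27 to 76 mm in y. Origin on the table below the mouth of its tube clamp; x is level and points into the clamp, so a grip comes out along -x. The clamp is a level sleeve, 10 mm bore, 40 mm long, axis 62 mm above the table, its screw already slack
- grip_1: grip tube of machine_1; may be absent. Red octagonal grip 50 mm long, 26 mm across flats, steel tip (10 mm thick) to 63 mm on its -x side, steel stem (8.4 mm thick) to 82 mm on its +x side; 80 g. Origin: middle of the red part, on the axis; x along it. At first the last 50 mm of stem are in the sleeve (0.8 mm play all round), x as the machine's x, drooping a little; flats sideways and up
- grip_2: grip tube of machine_2; may be absent. Red octagonal grip 50 mm long, 26 mm across flats, steel tip (10 mm thick) to 63 mm on its -x side, steel stem (8.4 mm thick) to 82 mm on its +x side; 80 g. Origin: middle of the red part, on the axis; x along it. At first the last 50 mm of stem are in the sleeve (0.8 mm play all round), x as the machine's x, drooping a little; flats sideways and up
- tray_in (a point): middle of the inner floor of the steel instrument tray, fixed; floor 4 mm above the table, 150 mm (x) by 220 mm (y) inside, rim 24 mm above the table. x and y along its sides, z up
- caddy_bay (a point): middle of the floor of the empty bay of the grey bottle caddy, fixed; bay 100 by 100 mm inside, floor 4 mm and rim 26 mm above the table; the other bay, on the +y side of this frame, its middle 104 mm away, holds two black ink bottles. z up
- caddy: the grey bottle caddy, two open bays side by side, 108 mm (x) by 212 mm (y), fixed. Origin: centre of its underside, z up
- bin_in (a point): middle of the inner floor of the open yellow waste bin, fixed; 182 mm (x) by 202 mm (y) inside, floor 4 mm and rim 120 mm above the table. z up
- ink_1: black ink bottle standing in the caddy, 38 mm across, 137 mm tall; leave alone. Origin: centre of its underside
- ink_2: black ink bottle standing in the caddy, 38 mm across, 137 mm tall; leave alone. Origin: centre of its underside
Mind the look-alikes: they are no part of the job. What is shaped like the grip_2 but green or turquoise is not meant.

How it is judged:
By the outcome, as a careful person would: the job done as asked, in the order asked, and still so for the second after the job is handed in, with the robot touching nothing.
Of jar_a, jar_d only 1 to 1 are there at a start; the rules pass over those that are not, and their reading is None.
Of jar_b, jar_e only 1 to 1 are there at a start; the rules pass over those that are not, and their reading is None.
Of jar_c, jar_f, jar_g only 2 to 3 are there at a start; the rules pass over those that are not, and their reading is None.
Of grip_1, grip_2 only 1 to 2 are there at a start; the rules pass over those that are not, and their reading is None.
At some moment in a run one of jar_a, jar_b, jar_c, jar_d, jar_e, jar_f, jar_g may be knocked a few centimetres aside while the robot is not near it.
It also fails if it takes over 210 s, if anything falls off the work surface, if the arm or the gripper's body presses on something with over 40 N, if the wrist force passes 120 N, or if a joint passes its speed limit or range.

## Working session

There is one attempt and no reset: what is moved stays moved. The work goes in short steps, Python scripts to look and compute and a tool call to move; the robot and the scene stay as the last step left them, time stands still between calls to the robot, and variables do not carry over. Pictures are saved under pics/ and viewed, at most 14 in all, crops included, and the job is handed in when it is done.

Besides the shell and the picture viewer there is one more tool, called after "Emit:" as name(argument=value, ...), one argument or row to a line, values as JSON. jog_arm: Moves the arm, as the interface text tells. Its arguments: {"type":"object","properties":{"motion":{"type":"array"},"claw":{"type":"number"},"squeeze":{"type":"number"}},"required":["motion"]}

```bash
ls; mkdir -p pics; cat > h.py <<'E'
import numpy as np, cv2
from cell import env
from scipy.spatial.transform import Rotation as R
def snap(n,f):
    p=env.camera_params(n); im=env.read_camera(n); cv2.imwrite(f'pics/{f}.png',im[:,:,::-1]); np.save(f'pics/{f}.npy',p,allow_pickle=True); return im,p
def load(f): return np.load(f'pics/{f}.npy',allow_pickle=True).item()
def ray(p,u,v):
    a=np.array([(u-p['cx'])/p['fx'],(v-p['cy'])/p['fy']]); s=a.copy()
    for _ in range(20): s=a/(1+p['k1']*(s@s))
    E=np.array(p['extrinsics']); Rm,t=E[:3,:3],E[:3,3]
    return -Rm.T@t, Rm.T@np.array([s[0],-s[1],-1])
def at(p,u,v,z):
    o,d=ray(p,u,v); return o+d*(z-o[2])/d[2]
def proj(p,X):
    E=np.array(p['extrinsics']); c=E[:3,:3]@np.array(X)+E[:3,3]; s=np.array([c[0],-c[1]])/-c[2]; s=s*(1+p['k1']*(s@s))
    return s[0]*p['fx']+p['cx'], s[1]*p['fy']+p['cy']
E
python3 - <<'E'
from h import *
for n in('scene','top','wrist'):
    im,p=snap(n,n+'0'); E=np.array(p['extrinsics']); print(n,p['fx'],p['k1'],-E[:3,:3].T@E[:3,3])
print(env.get_obs())
E
cd pics; python3 -c "
import cv2
for n in('scene0','top0'):
    cv2.imwrite(n+'b.png',cv2.resize(cv2.imread(n+'.png'),(800,500),interpolation=cv2.INTER_CUBIC))"
```

```text
pics
scene 437.628655613454 -0.12146608002535332 [1.05214754 0.6462357  0.92224576]
top 370.2555371202746 -0.08038065811413564 [0.35145548 0.08634252 1.33046027]
wrist 340.2502075192673 0.010900824349266819 [0.13498334 0.63956399 0.3827906 ]
{'time_s': 0.15, 'qpos': array([-70.75636696,  18.42990155,  -4.0161547 ,  83.15546913,
         1.29203472,  78.54239032,  -3.26001604]), 'joint_velocities': array([-0.04157466, -0.12904655, -0.06298761, -0.25879769,  0.09296266,
       -0.007922  , -0.03169236]), 'effort': array([ 6.92929234e-05, -4.91791070e+01, -4.04440518e-01, -3.12878287e+01,
       -6.39483612e-02,  4.04784805e-02,  1.24828462e-04]), 'tool_pos': array([0.20545035, 0.61625315, 0.22173566]), 'tool_rot': array([-1.79917290e+02,  1.86925442e-03,  1.61565671e+02]), 'force': array([0.2936312 , 0.96257211, 0.37765106]), 'wrist_torque': array([-0.03637742,  0.0519094 ,  0.0083248 ]), 'grasp_force': 0.0, 'grip_width': 0.08685375139868917}
```

View pics/top0b.png

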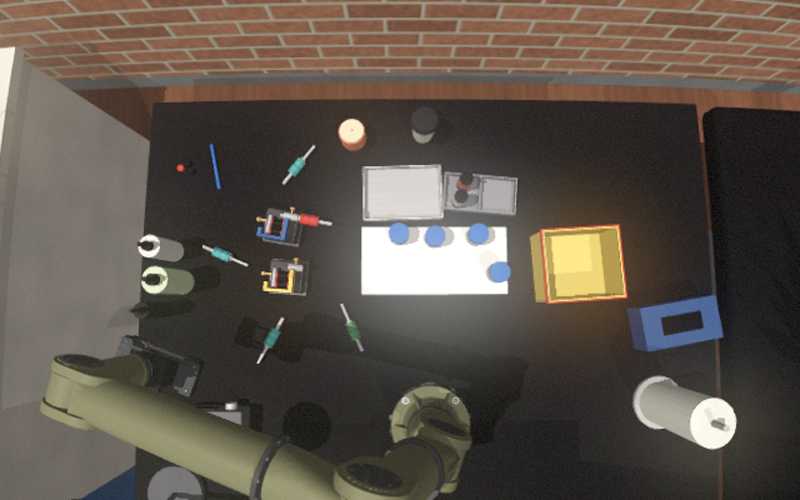

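View pics/scene0b.png

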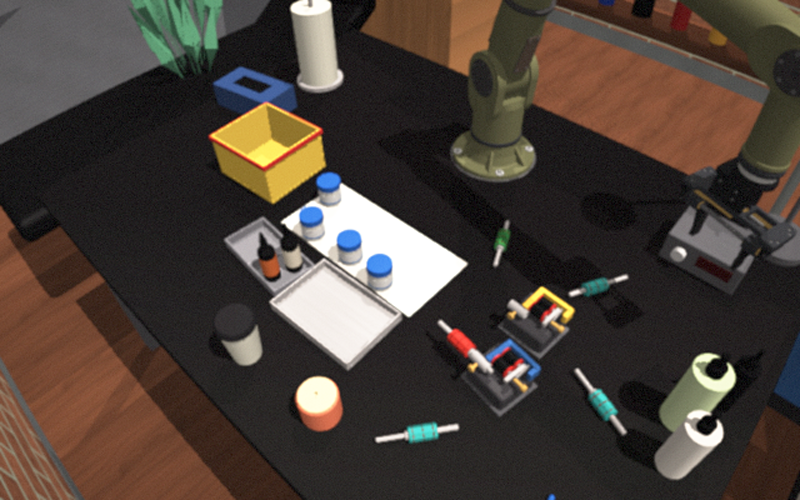

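The top view (800x500 scale) shows four jars at about (399,233), (435,236), (479,233) and (499,271). There is one red grip, in the blue machine at (310,220), and the yellow machine's clamp is empty. The tray is at (402,192), the caddy at (480,194) with its empty bay on the right, and the bin at (582,263).

```bash
python3 - <<'E'
from h import *
im=cv2.imread('pics/top0.png')
c=im[120:250,200:510]; cv2.imwrite('pics/c1.png',cv2.resize(im[155:225,200:275],(800,747)[0:2],interpolation=cv2.INTER_CUBIC)[:600])
p=load('top0'); s=load('scene0'); ims=cv2.imread('pics/scene0.png')
def blobs(im,lo,hi,mn=25):
    m=cv2.inRange(cv2.cvtColor(im,cv2.COLOR_BGR2HSV),lo,hi); n,l,st,ce=cv2.connectedComponentsWithStats(m)
    return [(ce[i],st[i]) for i in range(1,n) if st[i][4]>mn]
for nm,pp,ii in(('top',p,im),('scene',s,ims)):
    print(nm)
    for ce,st in blobs(ii,(100,150,60),(125,255,255)): print('blue',ce.round(1),st, at(pp,*ce,.066).round(4))
    for lo,hi in(((0,170,80),(6,255,255)),((174,170,80),(180,255,255))):
        for ce,st in blobs(ii,lo,hi,10): print('red',ce.round(1),st, at(pp,*ce,.065).round(4))
S=lambda u,v,z:at(p,u/1.25,v/1.25,z).round(4)
print('tray rim corners',[S(*q,.024) for q in((362,167),(441,165),(443,219),(363,220))])
print('caddy',[S(*q,.026) for q in((445,174),(517,177),(516,214),(443,211))])
print('bin',[S(*q,.12) for q in((541,229),(620,226),(626,298),(547,303))])
E
```

```text
top
blue [171.8 133.1] [168 115   9  36  96] [0.7256 0.6083 0.066 ]
scene
blue [485.3   1.3] [480   0  11   4  38] [-1.0294 -0.1956  0.066 ]
blue [262.2 144.8] [252 137  21  17 261] [ 0.4303 -0.1859  0.066 ]
blue [248.3 173. ] [240 166  18  15 217] [ 0.5401 -0.1231  0.066 ]
blue [278.7 192.1] [270 184  18  17 245] [ 0.5341 -0.0035  0.066 ]
blue [303.1 212.1] [294 204  19  17 277] [0.5416 0.0961 0.066 ]
blue [414.5 285.6] [389 271  44  33 283] [0.5315 0.4385 0.066 ]
blue [632.7 303.5] [621 278  19  47 353] [0.2364 0.8581 0.066 ]
blue [440.7 397.3] [438 395   6   5  26] [0.7048 0.6231 0.066 ]
red [545.1  13.9] [537   4  16  21 169] [-1.1224  0.0782  0.065 ]
red [218.1 119.9] [167 101  92  36 233] [ 0.4407 -0.3909  0.065 ]
red [428.1 242. ] [423 237  12  11  18] [0.4058 0.392  0.065 ]
red [437.6 249. ] [432 243  13  14  47] [0.4082 0.4213 0.065 ]
red [368.1 273. ] [358 263  23  23 265] [0.5746 0.3383 0.065 ]
red [399.7 284.8] [394 280  13  11  19] [0.5515 0.4119 0.065 ]
red [409.4 293. ] [402 287  16  14  55] [0.5545 0.4409 0.065 ]
red [544.   16.8] [542  12   5  11  17] [-1.084   0.0876  0.065 ]
tray rim corners [array([0.7329, 0.1916, 0.024 ]), array([ 0.7389, -0.038 ,  0.024 ]), array([ 0.5796, -0.0417,  0.024 ]), array([0.5768, 0.1872, 0.024 ])]
caddy [array([ 0.7115, -0.049 ,  0.026 ]), array([ 0.7035, -0.259 ,  0.026 ]), array([ 0.5942, -0.2524,  0.026 ]), array([ 0.6025, -0.0418,  0.026 ])]
bin [array([ 0.5363, -0.2943,  0.12  ]), array([ 0.545 , -0.5126,  0.12  ]), array([ 0.3513, -0.5193,  0.12  ]), array([ 0.34  , -0.3039,  0.12  ])]
```

View pics/c1.png

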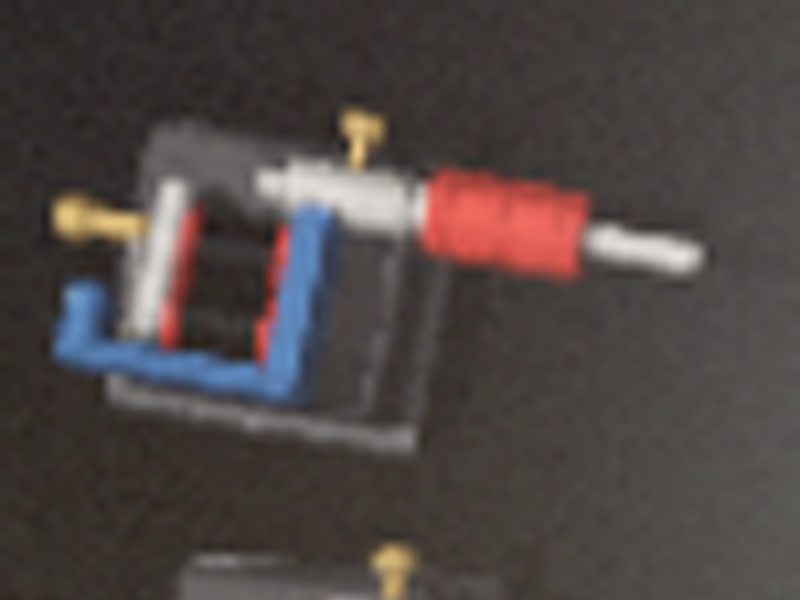

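```bash
cat >> h.py <<'E'
def go(x,y,z,yaw):
    o=env.get_obs(); t=o['tool_pos']; Rm=R.from_euler('xyz',o['tool_rot'],degrees=True)
    Rt=R.from_euler('xyz',[180,0,yaw],degrees=True)
    print('pos',t.round(4),o['tool_rot'].round(2),'t',round(o['time_s'],2),'F',o['force'].round(2),'w',round(o['grip_width'],4),'gf',round(o['grasp_force'],1))
    print('shift now-axes cm',(Rm.inv().apply(np.array([x,y,z])-t)*100).round(2),'| final-axes',(Rt.inv().apply(np.array([x,y,z])-t)*100).round(2),'turn',np.degrees((Rm.inv()*Rt).as_rotvec()).round(2))
E
python3 - <<'E'
from h import *
p=load('top0')
f=lambda u,v,z:at(p,200+u/10.667,155+v/10.667,z)
a=f(265,185,.062); b=f(700,255,.061); r1=f(425,218,.066); r2=f(583,235,.066)
print(a,b,np.degrees(np.arctan2(*(a-b)[[1,0]])),np.linalg.norm(a-b)); c=(r1+r2)/2; print(c,np.linalg.norm(r1-r2))
go(c[0],c[1],.16,81)
E
```

```text
[0.58364184 0.41369816 0.062     ] [0.56030331 0.27049044 0.061     ] 80.74389173550753 0.1451004478209184
[0.56898836 0.33390327 0.066     ] 0.052101952554052165
pos [0.2055 0.6163 0.2217] [-179.92    0.    161.57] t 0.15 F [0.29 0.96 0.38] w 0.0869 gf 0.0
shift now-axes cm [-43.42 -15.28   6.2 ] | final-axes [-22.2   40.32   6.17] turn [-7.000e-02  6.000e-02  8.057e+01]
```

Emit:
jog_arm(
  motion=[
    {"x": -4.3, "y": -1.5},
    {"x": -4.3, "y": -1.5},
    {"x": -4.3, "y": -1.5},
    {"x": -4.3, "y": -1.5},
    {"x": -4.3, "y": -1.5},
  ],
)

```text
$.motion[0]: bad value
```

Emit:
jog_arm(
  motion=[
    {"x": -4.3, "y": -1.5},
    {"x": -4.3, "y": -1.5},
    {"x": -4.3, "y": -1.5},
    {"x": -4.3, "y": -1.5},
    {"x": -4.3, "y": -1.5},
  ],
)

```text
$.motion[0]: bad value
```

Emit:
jog_arm(
  motion=[
    {"az": 8},
    {"az": 8},
    {"az": 8},
    {"az": 8},
    {"az": 8},
  ],
)

```text
$.motion[0]: bad value
```

Emit:
jog_arm(
  motion=[
    {"az": 8},
    {"az": 8},
    {"az": 8},
    {"az": 8},
    {"az": 8},
  ],
)

```text
$.motion[0]: bad value
```

Emit:
jog_arm(
  motion=[
    {"x": -1.5},
    {"x": -1.5},
    {"x": -1.5},
    {},
    {},
  ],
  claw=0.1,
)

```text
$.motion[0]: bad value
```

```bash
python3 - <<'E'
from h import *
go(.569,.334,.16,81)
im,p=snap('wrist','w1'); print(proj(p,[.569,.334,.066]))
cv2.imwrite('pics/w1b.png',cv2.resize(im[:,:,::-1],(800,500)))
E
```

```text
pos [0.2055 0.6163 0.2217] [-179.92    0.    161.57] t 0.15 F [0.29 0.96 0.38] w 0.0869 gf 0.0
shift now-axes cm [-43.41 -15.27   6.2 ] | final-axes [-22.19  40.32   6.17] turn [-7.000e-02  6.000e-02  8.057e+01]
(np.float64(197.36266634071498), np.float64(509.85392707177095))
```

View pics/w1b.png

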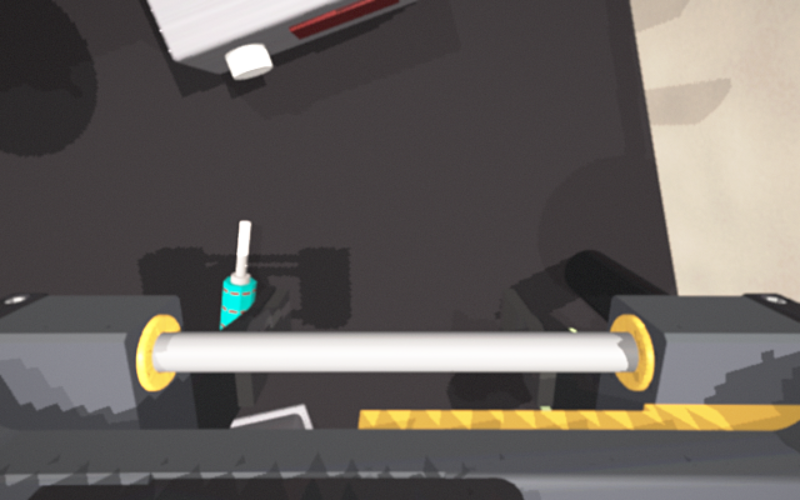

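The picture still shows the start pose: a decoy at (238,290), with the gripper body filling the rows below about 300. The moves were refused because every key has to be given.

Emit:
jog_arm(
  motion=[
    {"x": -4.3, "y": -1.5, "z": 0, "ax": 0, "ay": 0, "az": 0},
    {"x": -4.3, "y": -1.5, "z": 0, "ax": 0, "ay": 0, "az": 0},
    {"x": -4.3, "y": -1.5, "z": 0, "ax": 0, "ay": 0, "az": 0},
    {"x": -4.3, "y": -1.5, "z": 0, "ax": 0, "ay": 0, "az": 0},
    {"x": -4.3, "y": -1.5, "z": 0, "ax": 0, "ay": 0, "az": 0},
  ],
  claw=0.1,
)

```text
time_s: 0.7
tool_pos: [0.3871, 0.4761, 0.2225]
tool_rot: [180.0, 0.0, 161.6]
force: [0.2, 0.5, -1.0]
grip_width: 0.0547
grasp_force: 0.0
```

Emit:
jog_arm(
  motion=[
    {"x": -4.3, "y": -1.5, "z": 0, "ax": 0, "ay": 0, "az": 0},
    {"x": -4.3, "y": -1.5, "z": 0, "ax": 0, "ay": 0, "az": 0},
    {"x": -4.3, "y": -1.5, "z": 0, "ax": 0, "ay": 0, "az": 0},
    {"x": -4.3, "y": -1.5, "z": 0, "ax": 0, "ay": 0, "az": 0},
    {"x": -4.3, "y": -1.5, "z": 0, "ax": 0, "ay": 0, "az": 0},
  ],
)

```text
time_s: 1.2
tool_pos: [0.5672, 0.3371, 0.2225]
tool_rot: [180.0, -0.0, 161.6]
force: [0.1, 1.2, -0.4]
grip_width: 0.0478
grasp_force: 0.0
```

Emit:
jog_arm(
  motion=[
    {"x": 0, "y": 0, "z": 0, "ax": 0, "ay": 0, "az": 8},
    {"x": 0, "y": 0, "z": 0, "ax": 0, "ay": 0, "az": 8},
    {"x": 0, "y": 0, "z": 0, "ax": 0, "ay": 0, "az": 8},
    {"x": 0, "y": 0, "z": 0, "ax": 0, "ay": 0, "az": 8},
    {"x": 0, "y": 0, "z": 0, "ax": 0, "ay": 0, "az": 8},
  ],
)

```text
time_s: 1.7
tool_pos: [0.5659, 0.3383, 0.2222]
tool_rot: [-180.0, -0.0, 121.2]
force: [0.4, -0.2, -0.2]
grip_width: 0.0475
grasp_force: 0.0
```

Emit:
jog_arm(
  motion=[
    {"x": 0, "y": 0, "z": 0, "ax": 0, "ay": 0, "az": 8},
    {"x": 0, "y": 0, "z": 0, "ax": 0, "ay": 0, "az": 8},
    {"x": 0, "y": 0, "z": 0, "ax": 0, "ay": 0, "az": 8},
    {"x": 0, "y": 0, "z": 0, "ax": 0, "ay": 0, "az": 8},
    {"x": 0, "y": 0, "z": 0, "ax": 0, "ay": 0, "az": 8},
  ],
)

```text
time_s: 2.2
tool_pos: [0.5659, 0.3383, 0.2223]
tool_rot: [-180.0, 0.0, 81.2]
force: [-0.2, -0.3, -0.0]
grip_width: 0.0476
grasp_force: 0.0
```

```bash
python3 - <<'E'
from h import *
go(.569,.334,.16,81)
p=env.camera_params('wrist'); print(proj(p,[.569,.334,.066]),proj(p,[.5836,.4137,.062]))
E
```

```text
pos [0.5659 0.3383 0.2223] [-1.7998e+02  1.0000e-02  8.1240e+01] t 2.2 F [-0.2  -0.29 -0.  ] w 0.0476 gf 0.0
shift now-axes cm [-0.38  0.37  6.23] | final-axes [-0.38  0.37  6.23] turn [-0.02  0.01  0.24]
(np.float64(320.64676689286), np.float64(183.9318103298531)) (np.float64(323.52288046729313), np.float64(95.97288219037145))
```

```bash
python3 - <<'E'
from h import *
im,p=snap('wrist','w2')
cv2.imwrite('pics/w2b.png',cv2.resize(im[60:270,220:500,::-1],(800,600),interpolation=cv2.INTER_CUBIC))
E
```

```text
(no output)
```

View pics/w2b.png

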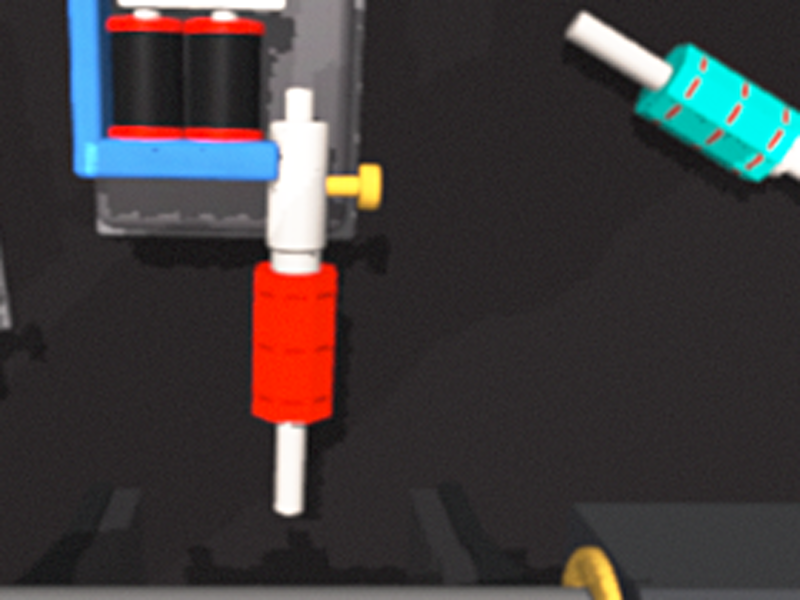

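The wrist crop shows the red grip upright in the picture, running from (295,265) to (292,412) with its tip at (289,512) and the rear stem at (298,95). I'll work out the axis from these.

```bash
python3 - <<'E'
from h import *
p=load('w2'); f=lambda u,v,z:at(p,220+u/2.857,60+v/2.857,z)
st=f(298,95,.063); tip=f(289,512,.062); r1=f(295,268,.072); r2=f(292.5,412,.072)
d=st-tip; print(st,tip,np.linalg.norm(d),np.degrees(np.arctan2(d[1],d[0]))); 
d2=r1-r2; print(r1,r2,np.linalg.norm(d2),np.degrees(np.arctan2(d2[1],d2[0])))
c=tip+d*63/145; print('centre',c, (r1+r2)/2)
go(c[0],c[1],.050,80.9)
E
```

```text
[0.5846169  0.41590962 0.063     ] [0.56085802 0.27572875 0.062     ] 0.14218354472652303 80.38050696468072
[0.57572252 0.36325514 0.072     ] [0.56782957 0.31545645 0.072     ] 0.04844598513688389 80.62341741973914
centre [0.57118084 0.33663492 0.06243448] [0.57177604 0.33935579 0.072     ]
pos [0.5659 0.3384 0.2223] [-1.7998e+02  2.0000e-02  8.0950e+01] t 2.25 F [-0.08  0.01 -0.48] w 0.0476 gf 0.0
shift now-axes cm [-0.08  0.55 17.23] | final-axes [-0.09  0.55 17.23] turn [-0.02  0.02  0.05]
```

Emit:
jog_arm(
  motion=[
    {"x": 0, "y": 0.5, "z": 0, "ax": 0, "ay": 0, "az": 0.4},
    {"x": 0, "y": 0, "z": 3, "ax": 0, "ay": 0, "az": 0},
    {"x": 0, "y": 0, "z": 3, "ax": 0, "ay": 0, "az": 0},
    {"x": 0, "y": 0, "z": 3, "ax": 0, "ay": 0, "az": 0},
    {"x": 0, "y": 0, "z": 0, "ax": 0, "ay": 0, "az": 0},
  ],
  squeeze=8,
)

```text
time_s: 2.75
tool_pos: [0.5684, 0.3359, 0.1276]
tool_rot: [-179.6, 0.4, 81.3]
force: [0.0, -0.1, -0.4]
grip_width: 0.0481
grasp_force: 0.0
```

```bash
python3 - <<'E'
from h import *
go(.571,.336,.05,80.6)
im,p=snap('wrist','w3')
print(proj(p,[.571,.336,.075]))
cv2.imwrite('pics/w3b.png',cv2.resize(im[100:310,180:460,::-1],(800,600),interpolation=cv2.INTER_CUBIC))
E
```

```text
pos [0.5684 0.3359 0.1276] [-179.63    0.35   81.31] t 2.75 F [ 0.01 -0.05 -0.4 ] w 0.0481 gf 0.0
shift now-axes cm [0.1  0.31 7.75] | final-axes [0.06 0.26 7.76] turn [-0.37  0.36  0.7 ]
(np.float64(321.4313915561137), np.float64(214.18882380005536))
```

View pics/w3b.png

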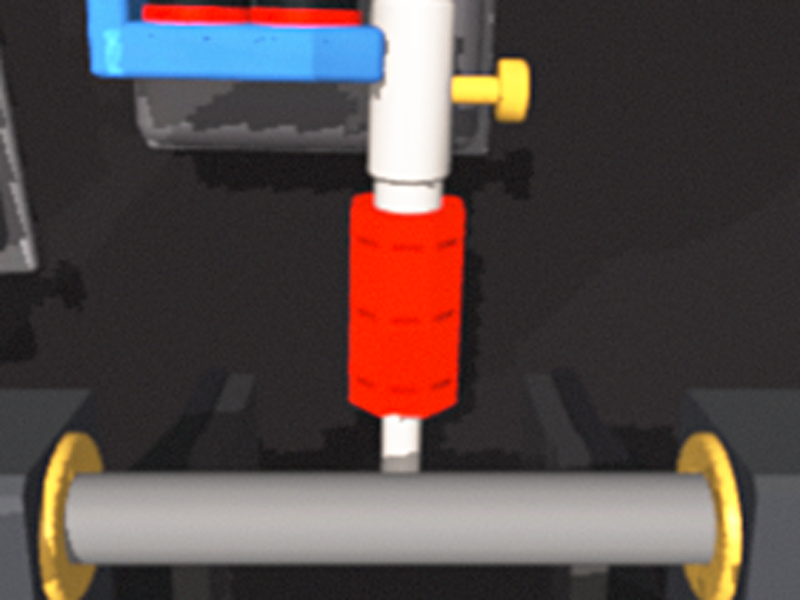

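The closer view shows the grip's centre line from (407,200) to (403,410), with the finger edges near 253 and 529.

```bash
python3 - <<'E'
from h import *
p=load('w3'); f=lambda u,v,z:at(p,180+u/2.857,100+v/2.857,z)
r1=f(407,212,.075); r2=f(403,412,.074); s=f(410,180,.068)
for a in (r1,r2,s): print(a)
d=r1-r2; print(np.linalg.norm(d),np.degrees(np.arctan2(d[1],d[0]))); c=(r1+r2)/2
go(c[0],c[1],.05,80.6)
E
```

```text
[0.57560389 0.36267891 0.075     ]
[0.56753942 0.31426295 0.074     ]
[0.57722936 0.36846441 0.068     ]
0.04909318254459119 80.54327507046081
pos [0.5699 0.3367 0.1304] [-179.81    0.19   81.27] t 2.8 F [ 0.29 -0.13 -0.27] w 0.0475 gf 0.0
shift now-axes cm [0.22 0.17 8.04] | final-axes [0.2  0.14 8.04] turn [-0.19  0.19  0.67]
```

Emit:
jog_arm(
  motion=[
    {"x": 0.1, "y": 0.15, "z": 1, "ax": 0, "ay": 0, "az": 0.6},
    {"x": 0, "y": 0, "z": 1.5, "ax": 0, "ay": 0, "az": 0},
    {"x": 0, "y": 0, "z": 1.5, "ax": 0, "ay": 0, "az": 0},
    {"x": 0, "y": 0, "z": 0, "ax": 0, "ay": 0, "az": 0},
    {"x": 0, "y": 0, "z": 0, "ax": 0, "ay": 0, "az": 0},
  ],
)

```text
time_s: 3.3
tool_pos: [0.5724, 0.3382, 0.092]
tool_rot: [-180.0, 0.0, 80.6]
force: [0.7, -0.2, -0.2]
grip_width: 0.0478
grasp_force: 0.0
```

```bash
python3 - <<'E'
from h import *
go(.5714,.3375,.05,80.6)
E
```

```text
pos [0.5724 0.3382 0.092 ] [-1.7996e+02  4.0000e-02  8.0580e+01] t 3.3 F [ 0.65 -0.17 -0.2 ] w 0.0478 gf 0.0
shift now-axes cm [-0.08 -0.08  4.2 ] | final-axes [-0.09 -0.08  4.2 ] turn [-0.04  0.04 -0.02]
```

Emit:
jog_arm(
  motion=[
    {"x": -0.1, "y": -0.08, "z": 1, "ax": 0, "ay": 0, "az": 0},
    {"x": 0, "y": 0, "z": 1.2, "ax": 0, "ay": 0, "az": 0},
    {"x": 0, "y": 0, "z": 1, "ax": 0, "ay": 0, "az": 0},
    {"x": 0, "y": 0, "z": 1, "ax": 0, "ay": 0, "az": 0},
    {"x": 0, "y": 0, "z": 0, "ax": 0, "ay": 0, "az": 0},
  ],
)

```text
time_s: 3.8
tool_pos: [0.5704, 0.3368, 0.0482]
tool_rot: [-179.8, 0.1, 80.6]
force: [0.8, 0.0, 0.0]
grip_width: 0.048
grasp_force: 0.0
```

Emit:
jog_arm(
  motion=[
    {"x": 0, "y": 0, "z": 0, "ax": 0, "ay": 0, "az": 0},
    {"x": 0, "y": 0, "z": 0, "ax": 0, "ay": 0, "az": 0},
    {"x": 0, "y": 0, "z": 0, "ax": 0, "ay": 0, "az": 0},
    {"x": 0, "y": 0, "z": 0, "ax": 0, "ay": 0, "az": 0},
    {"x": 0, "y": 0, "z": 0, "ax": 0, "ay": 0, "az": 0},
  ],
  claw=-0.4,
  squeeze=8,
)

```text
time_s: 4.3
tool_pos: [0.5719, 0.3376, 0.051]
tool_rot: [180.0, -0.0, 80.6]
force: [0.2, 0.3, -0.3]
grip_width: 0.0272
grasp_force: 0.0
```

```bash
python3 - <<'E'
from h import *
go(.5714,.3375,.05,80.6)
print(env.get_obs()['wrist_torque'])
E
```

```text
pos [0.5719 0.3376 0.051 ] [ 1.7997e+02 -3.0000e-02  8.0560e+01] t 4.3 F [ 0.15  0.27 -0.3 ] w 0.0272 gf 0.0
shift now-axes cm [-0.02 -0.05  0.1 ] | final-axes [-0.02 -0.05  0.1 ] turn [ 0.03 -0.03 -0.04]
[-0.07076836  0.04843831 -0.01059057]
```

Emit:
jog_arm(
  motion=[
    {"x": 0, "y": 0, "z": 0, "ax": 0, "ay": 0, "az": 0},
    {"x": 0, "y": 0, "z": 0, "ax": 0, "ay": 0, "az": 0},
    {"x": 0, "y": 0, "z": 0, "ax": 0, "ay": 0, "az": 0},
    {"x": 0, "y": 0, "z": 0, "ax": 0, "ay": 0, "az": 0},
    {"x": 0, "y": 0, "z": 0, "ax": 0, "ay": 0, "az": 0},
  ],
  claw=-1,
  squeeze=10,
)

```text
time_s: 4.8
tool_pos: [0.5719, 0.3376, 0.0508]
tool_rot: [180.0, -0.0, 80.6]
force: [0.7, 0.8, 1.5]
grip_width: 0.0261
grasp_force: 10.0
```

Emit:
jog_arm(
  motion=[
    {"x": -0.3, "y": 0, "z": 0, "ax": 0, "ay": 0, "az": 0},
    {"x": -0.3, "y": 0, "z": 0, "ax": 0, "ay": 0, "az": 0},
    {"x": -0.3, "y": 0, "z": 0, "ax": 0, "ay": 0, "az": 0},
    {"x": -0.3, "y": 0, "z": 0, "ax": 0, "ay": 0, "az": 0},
    {"x": 0, "y": 0, "z": 0, "ax": 0, "ay": 0, "az": 0},
  ],
)

```text
time_s: 5.3
tool_pos: [0.5695, 0.3242, 0.0503]
tool_rot: [-180.0, 0.1, 80.5]
force: [-0.1, -0.6, 0.4]
grip_width: 0.026
grasp_force: 10.0
```

```bash
python3 - <<'E'
from h import *
go(.5714,.3375,.05,80.6)
print(env.get_obs()['wrist_torque'])
E
```

```text
pos [0.5695 0.3242 0.0503] [-1.7996e+02  9.0000e-02  8.0510e+01] t 5.3 F [-0.14 -0.61  0.38] w 0.026 gf 10.0
shift now-axes cm [ 1.34 -0.03  0.02] | final-axes [ 1.34 -0.03  0.03] turn [-0.04  0.09 -0.09]
[-0.1745305   0.11529832 -0.02844729]
```

Emit:
jog_arm(
  motion=[
    {"x": -0.5, "y": 0, "z": 0, "ax": 0, "ay": 0, "az": 0},
    {"x": -0.5, "y": 0, "z": 0, "ax": 0, "ay": 0, "az": 0},
    {"x": -0.5, "y": 0, "z": 0, "ax": 0, "ay": 0, "az": 0},
    {"x": -0.5, "y": 0, "z": 0, "ax": 0, "ay": 0, "az": 0},
    {"x": -0.5, "y": 0, "z": 0, "ax": 0, "ay": 0, "az": 0},
  ],
)

```text
time_s: 5.8
tool_pos: [0.5655, 0.3004, 0.0505]
tool_rot: [-180.0, 0.0, 80.6]
force: [0.1, -0.0, -0.8]
grip_width: 0.0259
grasp_force: 10.0
```

Emit:
jog_arm(
  motion=[
    {"x": -0.5, "y": 0, "z": 0, "ax": 0, "ay": 0, "az": 0},
    {"x": -0.5, "y": 0, "z": 0, "ax": 0, "ay": 0, "az": 0},
    {"x": -0.5, "y": 0, "z": 0, "ax": 0, "ay": 0, "az": 0},
    {"x": -0.5, "y": 0, "z": 0, "ax": 0, "ay": 0, "az": 0},
    {"x": -0.5, "y": 0, "z": 0, "ax": 0, "ay": 0, "az": 0},
  ],
)

```text
time_s: 6.3
tool_pos: [0.5615, 0.2759, 0.0506]
tool_rot: [180.0, -0.0, 80.6]
force: [-0.2, 0.5, -0.7]
grip_width: 0.0259
grasp_force: 10.0
```

Emit:
jog_arm(
  motion=[
    {"x": -1, "y": 0, "z": 0, "ax": 0, "ay": 0, "az": 0},
    {"x": -1, "y": 0, "z": 0, "ax": 0, "ay": 0, "az": 0},
    {"x": -1, "y": 0, "z": 0, "ax": 0, "ay": 0, "az": 0},
    {"x": -1, "y": 0, "z": 0, "ax": 0, "ay": 0, "az": 0},
    {"x": 0, "y": 0, "z": 0, "ax": 0, "ay": 0, "az": 0},
  ],
)

```text
time_s: 6.8
tool_pos: [0.5551, 0.2344, 0.0507]
tool_rot: [180.0, 0.0, 80.4]
force: [-0.0, 0.3, -0.0]
grip_width: 0.026
grasp_force: 10.0
```

```bash
python3 - <<'E'
from h import *
go(.657,.075,.08,88)
print(env.get_obs()['wrist_torque'])
E
```

```text
pos [0.5551 0.2344 0.0507] [1.800e+02 5.000e-02 8.041e+01] t 6.8 F [-0.03  0.27 -0.02] w 0.026 gf 10.0
shift now-axes cm [-14.02  12.71  -2.92] | final-axes [-15.58  10.74  -2.93] turn [-0.    0.05 -7.59]
[-0.05415494  0.02952115 -0.01297933]
```

Emit:
jog_arm(
  motion=[
    {"x": 0, "y": 0, "z": -2.5, "ax": 0, "ay": 0, "az": 0},
    {"x": 0, "y": 0, "z": -2.5, "ax": 0, "ay": 0, "az": 0},
    {"x": 0, "y": 3.5, "z": 0, "ax": 0, "ay": 0, "az": -3.8},
    {"x": 0, "y": 3.5, "z": 0, "ax": 0, "ay": 0, "az": -3.8},
    {"x": 0, "y": 3.6, "z": 0, "ax": 0, "ay": 0, "az": 0},
  ],
)

```text
time_s: 7.3
tool_pos: [0.6615, 0.2269, 0.1012]
tool_rot: [180.0, -0.1, 88.3]
force: [1.0, 0.6, 0.3]
grip_width: 0.0261
grasp_force: 10.0
```

Emit:
jog_arm(
  motion=[
    {"x": -4.2, "y": 0, "z": 0, "ax": 0, "ay": 0, "az": 0},
    {"x": -4, "y": 0, "z": 0, "ax": 0, "ay": 0, "az": 0},
    {"x": -4, "y": 0, "z": 0, "ax": 0, "ay": 0, "az": 0},
    {"x": -4, "y": 0, "z": 0, "ax": 0, "ay": 0, "az": 0},
    {"x": 0, "y": 0, "z": 0, "ax": 0, "ay": 0, "az": 0},
  ],
)

```text
time_s: 7.8
tool_pos: [0.6553, 0.055, 0.101]
tool_rot: [180.0, 0.3, 87.6]
force: [0.8, -0.9, -0.6]
grip_width: 0.0258
grasp_force: 10.0
```

Emit:
jog_arm(
  motion=[
    {"x": 0, "y": 0, "z": 0, "ax": 0, "ay": 0, "az": 0},
    {"x": 0, "y": 0, "z": 2, "ax": 0, "ay": 0, "az": 0},
    {"x": 0, "y": 0, "z": 2, "ax": 0, "ay": 0, "az": 0},
    {"x": 0, "y": 0, "z": 1, "ax": 0, "ay": 0, "az": 0},
    {"x": 0, "y": 0, "z": 0, "ax": 0, "ay": 0, "az": 0},
  ],
)

```text
time_s: 8.3
tool_pos: [0.6538, 0.0664, 0.0486]
tool_rot: [-179.8, 0.0, 88.3]
force: [0.3, 0.3, -0.4]
grip_width: 0.0255
grasp_force: 10.0
```

```bash
python3 - <<'E'
from h import *
go(.657,.066,.008,88)
im,p=snap('scene','s1'); cv2.imwrite('pics/s1b.png',cv2.resize(im[110:350,150:470,::-1],(800,600)))
E
```

```text
pos [0.6538 0.0664 0.0486] [-179.8     0.     88.29] t 8.3 F [ 0.29  0.31 -0.38] w 0.0255 gf 10.0
shift now-axes cm [-0.03  0.34  4.06] | final-axes [-0.03  0.33  4.06] turn [-0.2   0.    0.29]
```

View pics/s1b.png

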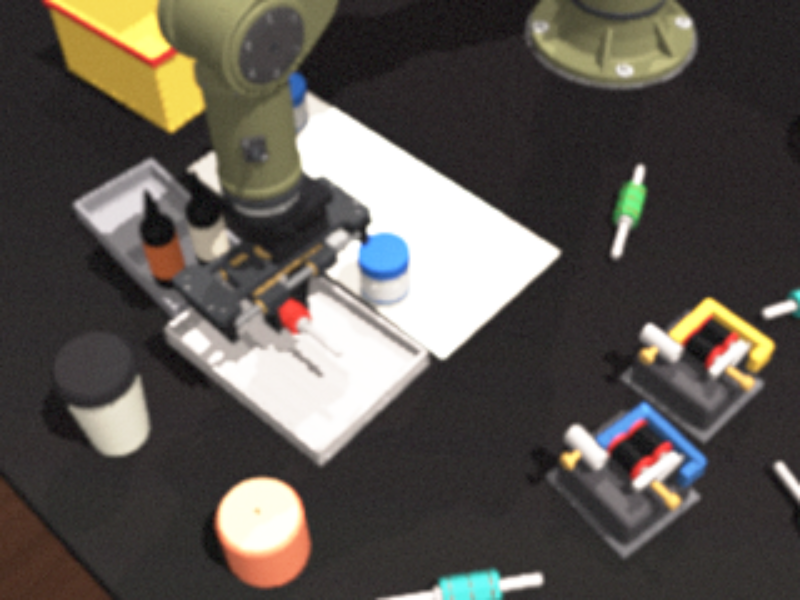

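The scene view shows both clamps empty and the grip held level over the tray at (295,315). A jar stands close to the tray, so I'll shift 2 cm towards +x before lowering.

Emit:
jog_arm(
  motion=[
    {"x": 0, "y": 2.0, "z": 0, "ax": 0, "ay": 0, "az": 0},
    {"x": 0, "y": 0, "z": 1, "ax": 0, "ay": 0, "az": 0},
    {"x": 0, "y": 0, "z": 1, "ax": 0, "ay": 0, "az": 0},
    {"x": 0, "y": 0, "z": 1, "ax": 0, "ay": 0, "az": 0},
    {"x": 0, "y": 0, "z": 0, "ax": 0, "ay": 0, "az": 0},
  ],
)

```text
time_s: 8.85
tool_pos: [0.6728, 0.0641, 0.0181]
tool_rot: [-179.7, 0.0, 88.2]
force: [-0.4, 0.1, -0.5]
grip_width: 0.0257
grasp_force: 10.0
```

Emit:
jog_arm(
  motion=[
    {"x": 0, "y": 0, "z": 0, "ax": 0, "ay": 0, "az": 0},
    {"x": 0, "y": 0, "z": 0.5, "ax": 0, "ay": 0, "az": 0},
    {"x": 0, "y": 0, "z": 0.4, "ax": 0, "ay": 0, "az": 0},
    {"x": 0, "y": 0, "z": 0, "ax": 0, "ay": 0, "az": 0},
    {"x": 0, "y": 0, "z": 0, "ax": 0, "ay": 0, "az": 0},
  ],
)

```text
time_s: 9.35
tool_pos: [0.6751, 0.064, 0.0115]
tool_rot: [-180.0, -0.0, 88.2]
force: [-0.2, 0.4, -0.5]
grip_width: 0.0257
grasp_force: 10.0
```

Emit:
jog_arm(
  motion=[
    {"x": 0, "y": 0, "z": 0.2, "ax": 0, "ay": 0, "az": 0},
    {"x": 0, "y": 0, "z": 0.2, "ax": 0, "ay": 0, "az": 0},
    {"x": 0, "y": 0, "z": 0, "ax": 0, "ay": 0, "az": 0},
    {"x": 0, "y": 0, "z": 0, "ax": 0, "ay": 0, "az": 0},
    {"x": 0, "y": 0, "z": 0, "ax": 0, "ay": 0, "az": 0},
  ],
)

```text
time_s: 9.85
tool_pos: [0.6756, 0.0646, 0.0083]
tool_rot: [179.9, -0.0, 88.2]
force: [-1.9, 0.0, 6.0]
grip_width: 0.0258
grasp_force: 10.0
```

Emit:
jog_arm(
  motion=[
    {"x": 0, "y": 0, "z": 0, "ax": 0, "ay": 0, "az": 0},
    {"x": 0, "y": 0, "z": 0, "ax": 0, "ay": 0, "az": 0},
    {"x": 0, "y": 0, "z": 0, "ax": 0, "ay": 0, "az": 0},
    {"x": 0, "y": 0, "z": 0, "ax": 0, "ay": 0, "az": 0},
    {"x": 0, "y": 0, "z": 0, "ax": 0, "ay": 0, "az": 0},
  ],
  claw=0,
)

```text
time_s: 10.35
tool_pos: [0.675, 0.0638, 0.0073]
tool_rot: [-180.0, 0.0, 88.2]
force: [0.1, 0.2, 0.0]
grip_width: 0.0431
grasp_force: 0.0
```

Emit:
jog_arm(
  motion=[
    {"x": 0, "y": 0, "z": -1, "ax": 0, "ay": 0, "az": 0},
    {"x": 0, "y": 0, "z": -3, "ax": 0, "ay": 0, "az": 0},
    {"x": 0, "y": 0, "z": -4, "ax": 0, "ay": 0, "az": 0},
    {"x": 0, "y": 0, "z": -4, "ax": 0, "ay": 0, "az": 0},
    {"x": 0, "y": 0, "z": -3, "ax": 0, "ay": 0, "az": 0},
  ],
)

```text
time_s: 10.85
tool_pos: [0.6761, 0.0638, 0.1615]
tool_rot: [179.8, -0.0, 88.1]
force: [-0.2, -0.5, -0.5]
grip_width: 0.0436
grasp_force: 0.0
```

Emit:
jog_arm(
  motion=[
    {"x": 0, "y": -4, "z": 0, "ax": 0, "ay": 0, "az": 0},
    {"x": 0, "y": -4, "z": 0, "ax": 0, "ay": 0, "az": 0},
    {"x": 0, "y": -4, "z": 0, "ax": 0, "ay": 0, "az": 0},
    {"x": 0, "y": 0, "z": 0, "ax": 0, "ay": 0, "az": 0},
    {"x": 0, "y": 0, "z": 0, "ax": 0, "ay": 0, "az": 0},
  ],
  claw=1,
)

```text
time_s: 11.35
tool_pos: [0.5551, 0.0681, 0.1587]
tool_rot: [179.9, -0.1, 88.2]
force: [0.0, -0.6, 1.5]
grip_width: 0.0753
grasp_force: 0.0
```

```bash
python3 - <<'E'
from h import *
go(.5416,.096,.15,90)
snap('top','t1'); snap('scene','s2'); im,p=snap('wrist','w4')
t=cv2.imread('pics/top0.png')
for n,c in(('s2',(slice(110,270),slice(170,420))),('t1',(slice(120,250),slice(260,520)))):
    pp=load(n); ii=cv2.imread(f'pics/{n}.png'); hsv=cv2.cvtColor(ii,cv2.COLOR_BGR2HSV)
    m=cv2.inRange(hsv,(105,90,60),(122,255,255)); k,l,st,ce=cv2.connectedComponentsWithStats(m)
    for i in range(1,k):
        if st[i][4]>60: print(n,ce[i].round(1),st[i],at(pp,*ce[i],.066 if n[0]=='t' else .06).round(4))
a=cv2.imread('pics/s2.png')[100:340,150:470]; b=cv2.imread('pics/w4.png')
cv2.imwrite('pics/m1.png',np.vstack([cv2.resize(a,(480,360)),cv2.resize(b,(480,300))])[:600])
E
```

```text
pos [0.5551 0.0681 0.1587] [ 1.7989e+02 -9.0000e-02  8.8190e+01] t 11.35 F [ 0.03 -0.64  1.48] w 0.0753 gf 0.0
shift now-axes cm [ 2.74 -1.44  0.88] | final-axes [ 2.79 -1.35  0.87] turn [ 0.11 -0.09 -1.81]
s2 [202.   72.5] [ 170   53   68   38 1556] [ 0.2917 -0.6853  0.06  ]
s2 [262.5 145.5] [253 137  21  18 283] [ 0.4275 -0.1884  0.06  ]
s2 [245.3 174.6] [239 166  16  16 148] [ 0.5467 -0.13    0.06  ]
s2 [280.1 193. ] [270 183  19  18 201] [ 0.5304 -0.003   0.06  ]
s2 [302.8 217.5] [293 211  21  11  97] [0.5518 0.1048 0.06  ]
s2 [632.3 301. ] [619 266  21  60 664] [0.2245 0.8567 0.06  ]
s2 [414.4 285.8] [388 270  45  35 391] [0.5286 0.4373 0.06  ]
t1 [171.8 132.9] [168 115   9  37 126] [0.726  0.6085 0.066 ]
t1 [218.6 185.8] [205 175  26  18 134] [0.5357 0.4332 0.066 ]
t1 [379. 189.] [375 181  11  14  72] [ 0.5241 -0.1221  0.066 ]
t1 [546.3 258. ] [ 514  236   65   45 1654] [ 0.2811 -0.7106  0.066 ]
t1 [ 92.9 390.6] [ 65 374  43  26 587] [-0.1718  0.862   0.066 ]
```

View pics/m1.png

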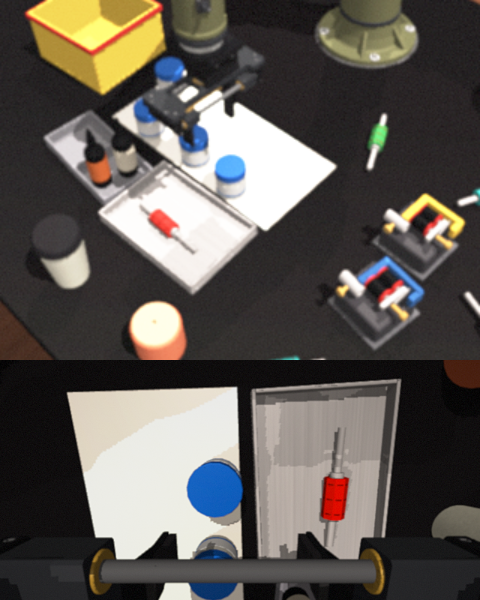

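The grip lies flat in the tray, and the wrist view shows lid A at about (287,173) in wrist pixels. I'll fit the lids by code.

```bash
cat >> h.py <<'E'
def lids(f):
    p=load(f); m=cv2.inRange(cv2.cvtColor(cv2.imread(f'pics/{f}.png'),cv2.COLOR_BGR2HSV),(103,140,50),(122,255,255))
    for c in cv2.findContours(m,cv2.RETR_EXTERNAL,cv2.CHAIN_APPROX_NONE)[0]:
        if cv2.contourArea(c)>300:
            P=np.array([at(p,*q,.066)[:2] for q in c[:,0]]); (x,y),r=cv2.minEnclosingCircle((P*1000).astype(np.float32)); print(f,'lid',round(x/1000,4),round(y/1000,4),'r mm',round(r,1),c[:,0].min(0),c[:,0].max(0))
E
python3 - <<'E'
from h import *
p=load('top0')
for q in((399,233),(435,236),(479,233),(499,271)): print(at(p,q[0]/1.25,q[1]/1.25,.066).round(4))
lids('w4')
E
```

```text
[0.5331 0.0844 0.066 ]
[ 0.5247 -0.015   0.066 ]
[ 0.5331 -0.137   0.066 ]
[ 0.4278 -0.1902  0.066 ]
w4 lid 0.5263 -0.0185 r mm 26.2 [253 297] [315 319]
w4 lid 0.5285 0.013 r mm 20.1 [260 253] [309 265]
w4 lid 0.5344 0.0888 r mm 28.6 [250 136] [324 209]
```

Emit:
jog_arm(
  motion=[
    {"x": 2, "y": -2, "z": 1, "ax": 0, "ay": 0, "az": -1.8},
    {"x": 0, "y": 0, "z": 3, "ax": 0, "ay": 0, "az": 0},
    {"x": 0, "y": 0, "z": 0, "ax": 0, "ay": 0, "az": 0},
    {"x": 0, "y": 0, "z": 0, "ax": 0, "ay": 0, "az": 0},
    {"x": 0, "y": 0, "z": 0, "ax": 0, "ay": 0, "az": 0},
  ],
  claw=0.8,
  squeeze=15,
)

```text
time_s: 12.0
tool_pos: [0.5374, 0.0879, 0.1188]
tool_rot: [179.9, 0.0, 89.9]
force: [-0.5, 0.6, 1.1]
grip_width: 0.0787
grasp_force: 0.0
```

```bash
python3 - <<'E'
from h import *
go(.5344,.0888,.035,90)
E
```

```text
pos [0.5374 0.0879 0.1188] [1.7988e+02 1.0000e-02 8.9890e+01] t 12.0 F [-0.48  0.56  1.08] w 0.0787 gf 0.0
shift now-axes cm [ 0.09 -0.32  8.38] | final-axes [ 0.09 -0.3   8.38] turn [ 0.12  0.01 -0.11]
```

Emit:
jog_arm(
  motion=[
    {"x": 0, "y": -0.3, "z": 2, "ax": 0, "ay": 0, "az": 0},
    {"x": 0, "y": 0, "z": 2, "ax": 0, "ay": 0, "az": 0},
    {"x": 0, "y": 0, "z": 2, "ax": 0, "ay": 0, "az": 0},
    {"x": 0, "y": 0, "z": 2.3, "ax": 0, "ay": 0, "az": 0},
    {"x": 0, "y": 0, "z": 0, "ax": 0, "ay": 0, "az": 0},
  ],
)

```text
time_s: 12.5
tool_pos: [0.5317, 0.0877, 0.0331]
tool_rot: [-179.8, 0.1, 89.9]
force: [-0.3, 0.1, -0.6]
grip_width: 0.0785
grasp_force: 0.0
```

Emit:
jog_arm(
  motion=[
    {"x": 0, "y": 0, "z": 0, "ax": 0, "ay": 0, "az": 0},
    {"x": 0, "y": 0, "z": 0, "ax": 0, "ay": 0, "az": 0},
    {"x": 0, "y": 0, "z": 0, "ax": 0, "ay": 0, "az": 0},
    {"x": 0, "y": 0, "z": 0, "ax": 0, "ay": 0, "az": 0},
    {"x": 0, "y": 0, "z": 0, "ax": 0, "ay": 0, "az": 0},
  ],
  claw=-1,
  squeeze=15,
)

```text
time_s: 13.0
tool_pos: [0.5339, 0.0887, 0.0358]
tool_rot: [179.9, -0.0, 90.0]
force: [-0.3, -0.2, 5.6]
grip_width: 0.0573
grasp_force: 15.0
```

Emit:
jog_arm(
  motion=[
    {"x": 0, "y": 0, "z": -0.5, "ax": 0, "ay": 0, "az": 0},
    {"x": 0, "y": 0, "z": -1.5, "ax": 0, "ay": 0, "az": 0},
    {"x": 0, "y": 0, "z": -1, "ax": 0, "ay": 0, "az": 0},
    {"x": 0, "y": 0, "z": 0, "ax": 0, "ay": 0, "az": 0},
    {"x": 0, "y": 0, "z": 0, "ax": 0, "ay": 0, "az": 0},
  ],
)

```text
time_s: 13.5
tool_pos: [0.5331, 0.0887, 0.0651]
tool_rot: [179.9, -0.0, 90.0]
force: [-0.0, 0.8, -0.7]
grip_width: 0.0573
grasp_force: 15.0
```

Emit:
jog_arm(
  motion=[
    {"x": 0, "y": 0, "z": 0, "ax": 0, "ay": 0, "az": 0},
    {"x": 0, "y": 0, "z": 0, "ax": 0, "ay": 0, "az": 0},
    {"x": 0, "y": 0, "z": 0, "ax": 0, "ay": 0, "az": 0},
    {"x": 0, "y": 0, "z": 0, "ax": 0, "ay": 0, "az": 0},
    {"x": 0, "y": 0, "z": 0, "ax": 0, "ay": 0, "az": 0},
  ],
)

```text
time_s: 14.0
tool_pos: [0.5328, 0.0885, 0.0644]
tool_rot: [-180.0, 0.0, 90.0]
force: [-0.7, 0.1, -0.6]
grip_width: 0.0574
grasp_force: 15.0
```

Emit:
jog_arm(
  motion=[
    {"x": 0, "y": 0, "z": 0, "ax": 0, "ay": 0, "az": 0},
    {"x": 0, "y": 0, "z": 0, "ax": 0, "ay": 0, "az": 0},
    {"x": 0, "y": 0, "z": 0, "ax": 0, "ay": 0, "az": 0},
    {"x": 0, "y": 0, "z": 0, "ax": 0, "ay": 0, "az": 0},
    {"x": 0, "y": 0, "z": 0, "ax": 0, "ay": 0, "az": 0},
  ],
)

```text
time_s: 14.5
tool_pos: [0.5329, 0.0885, 0.0646]
tool_rot: [180.0, -0.0, 90.0]
force: [0.4, 0.4, -1.0]
grip_width: 0.0576
grasp_force: 15.0
```

Emit:
jog_arm(
  motion=[
    {"x": 0, "y": 0, "z": 1, "ax": 0, "ay": 0, "az": 0},
    {"x": 0, "y": 0, "z": 1, "ax": 0, "ay": 0, "az": 0},
    {"x": 0, "y": 0, "z": 0.6, "ax": 0, "ay": 0, "az": 0},
    {"x": 0, "y": 0, "z": 0.2, "ax": 0, "ay": 0, "az": 0},
    {"x": 0, "y": 0, "z": 0, "ax": 0, "ay": 0, "az": 0},
  ],
)

```text
time_s: 15.0
tool_pos: [0.5325, 0.0883, 0.0361]
tool_rot: [-179.9, 0.0, 90.0]
force: [0.6, 0.4, -1.2]
grip_width: 0.0573
grasp_force: 15.0
```

Emit:
jog_arm(
  motion=[
    {"x": 0, "y": 0, "z": 0.1, "ax": 0, "ay": 0, "az": 0},
    {"x": 0, "y": 0, "z": 0, "ax": 0, "ay": 0, "az": 0},
    {"x": 0, "y": 0, "z": 0, "ax": 0, "ay": 0, "az": 0},
    {"x": 0, "y": 0, "z": 0, "ax": 0, "ay": 0, "az": 0},
    {"x": 0, "y": 0, "z": 0, "ax": 0, "ay": 0, "az": 0},
  ],
)

```text
time_s: 15.5
tool_pos: [0.5328, 0.0884, 0.0359]
tool_rot: [-180.0, -0.0, 90.0]
force: [-1.9, -1.3, 5.5]
grip_width: 0.0575
grasp_force: 15.0
```

Emit:
jog_arm(
  motion=[
    {"x": 0, "y": 0, "z": 0, "ax": 0, "ay": 0, "az": 0},
    {"x": 0, "y": 0, "z": 0, "ax": 0, "ay": 0, "az": 0},
    {"x": 0, "y": 0, "z": 0, "ax": 0, "ay": 0, "az": 0},
    {"x": 0, "y": 0, "z": 0, "ax": 0, "ay": 0, "az": 0},
    {"x": 0, "y": 0, "z": 0, "ax": 0, "ay": 0, "az": 0},
  ],
  claw=0.8,
)

```text
time_s: 16.0
tool_pos: [0.5328, 0.0885, 0.0354]
tool_rot: [180.0, 0.0, 90.0]
force: [-0.0, -0.4, 0.1]
grip_width: 0.0772
grasp_force: 0.0
```

Emit:
jog_arm(
  motion=[
    {"x": 0, "y": 0, "z": -2, "ax": 0, "ay": 0, "az": 0},
    {"x": 0, "y": 0, "z": -4, "ax": 0, "ay": 0, "az": 0},
    {"x": 0, "y": 0, "z": -4, "ax": 0, "ay": 0, "az": 0},
    {"x": 0, "y": 0, "z": -2.5, "ax": 0, "ay": 0, "az": 0},
    {"x": -3, "y": 0, "z": 0, "ax": 0, "ay": 0, "az": 0},
  ],
)

```text
time_s: 16.5
tool_pos: [0.5356, 0.0634, 0.1649]
tool_rot: [179.6, -0.3, 90.4]
force: [0.6, 0.2, -0.3]
grip_width: 0.0783
grasp_force: 0.0
```

Emit:
jog_arm(
  motion=[
    {"x": -3.5, "y": 0, "z": 0, "ax": 0, "ay": 0, "az": 0},
    {"x": -3.5, "y": 0, "z": 0, "ax": 0, "ay": 0, "az": 0},
    {"x": -3, "y": 0, "z": 0, "ax": 0, "ay": 0, "az": 0},
    {"x": 0, "y": 0, "z": 0, "ax": 0, "ay": 0, "az": 0},
    {"x": 0, "y": 0, "z": 0, "ax": 0, "ay": 0, "az": 0},
  ],
)

```text
time_s: 17.0
tool_pos: [0.5327, -0.042, 0.1606]
tool_rot: [180.0, -0.0, 89.9]
force: [-0.3, 0.8, -0.0]
grip_width: 0.0786
grasp_force: 0.0
```

```bash
python3 - <<'E'
from h import *
snap('wrist','w5'); lids('w5'); go(.526,-.013,.035,90)
E
```

```text
w5 lid 0.441 -0.1711 r mm 16.8 [195 323] [232 344]
w5 lid 0.5324 -0.1338 r mm 28.0 [284 297] [349 327]
w5 lid 0.5264 -0.0123 r mm 28.4 [272 123] [346 196]
w5 lid 0.5474 0.0933 r mm 28.0 [297   0] [380  49]
pos [ 0.5328 -0.0407  0.1605] [-1.800e+02 -5.000e-02  8.998e+01] t 17.05 F [-0.2  -0.02  0.04] w 0.0785 gf 0.0
shift now-axes cm [ 2.76 -0.68 12.55] | final-axes [ 2.77 -0.68 12.55] turn [-0.   -0.05 -0.02]
```

Emit:
jog_arm(
  motion=[
    {"x": 2.85, "y": -0.65, "z": 1, "ax": 0, "ay": 0, "az": 0},
    {"x": 0, "y": 0, "z": 3, "ax": 0, "ay": 0, "az": 0},
    {"x": 0, "y": 0, "z": 3, "ax": 0, "ay": 0, "az": 0},
    {"x": 0, "y": 0, "z": 3, "ax": 0, "ay": 0, "az": 0},
    {"x": 0, "y": 0, "z": 2.5, "ax": 0, "ay": 0, "az": 0},
  ],
)

```text
time_s: 17.55
tool_pos: [0.5257, -0.0108, 0.0339]
tool_rot: [-179.9, -0.0, 90.1]
force: [0.1, 0.7, -1.0]
grip_width: 0.0784
grasp_force: 0.0
```

Emit:
jog_arm(
  motion=[
    {"x": 0, "y": 0, "z": 0, "ax": 0, "ay": 0, "az": 0},
    {"x": 0, "y": 0, "z": 0, "ax": 0, "ay": 0, "az": 0},
    {"x": 0, "y": 0, "z": 0, "ax": 0, "ay": 0, "az": 0},
    {"x": 0, "y": 0, "z": 0, "ax": 0, "ay": 0, "az": 0},
    {"x": 0, "y": 0, "z": 0, "ax": 0, "ay": 0, "az": 0},
  ],
  claw=-1,
)

```text
time_s: 18.05
tool_pos: [0.5277, -0.0125, 0.0372]
tool_rot: [179.8, -0.1, 90.0]
force: [-0.5, 1.2, 4.7]
grip_width: 0.0575
grasp_force: 15.0
```

Emit:
jog_arm(
  motion=[
    {"x": 0, "y": 0, "z": -0.5, "ax": 0, "ay": 0, "az": 0},
    {"x": 0, "y": 0, "z": -1.5, "ax": 0, "ay": 0, "az": 0},
    {"x": 0, "y": 0, "z": -1, "ax": 0, "ay": 0, "az": 0},
    {"x": 0, "y": 0, "z": 0, "ax": 0, "ay": 0, "az": 0},
    {"x": 0, "y": 0, "z": 0, "ax": 0, "ay": 0, "az": 0},
  ],
)

```text
time_s: 18.55
tool_pos: [0.5266, -0.0129, 0.0661]
tool_rot: [179.9, -0.0, 90.0]
force: [-0.5, 0.6, -0.2]
grip_width: 0.0577
grasp_force: 15.0
```

Emit:
jog_arm(
  motion=[
    {"x": 0, "y": 0, "z": 0, "ax": 0, "ay": 0, "az": 0},
    {"x": 0, "y": 0, "z": 0, "ax": 0, "ay": 0, "az": 0},
    {"x": 0, "y": 0, "z": 0, "ax": 0, "ay": 0, "az": 0},
    {"x": 0, "y": 0, "z": 0, "ax": 0, "ay": 0, "az": 0},
    {"x": 0, "y": 0, "z": 0, "ax": 0, "ay": 0, "az": 0},
  ],
)

```text
time_s: 19.05
tool_pos: [0.5262, -0.013, 0.0654]
tool_rot: [-180.0, 0.0, 90.0]
force: [0.0, -0.8, -0.1]
grip_width: 0.0573
grasp_force: 15.0
```

B is empty as well, so it goes back down and I move on to C.

Emit:
jog_arm(
  motion=[
    {"x": 0, "y": 0, "z": 1, "ax": 0, "ay": 0, "az": 0},
    {"x": 0, "y": 0, "z": 1, "ax": 0, "ay": 0, "az": 0},
    {"x": 0, "y": 0, "z": 0.6, "ax": 0, "ay": 0, "az": 0},
    {"x": 0, "y": 0, "z": 0.3, "ax": 0, "ay": 0, "az": 0},
    {"x": 0, "y": 0, "z": 0, "ax": 0, "ay": 0, "az": 0},
  ],
)

```text
time_s: 19.55
tool_pos: [0.525, -0.013, 0.0367]
tool_rot: [-179.8, -0.0, 90.0]
force: [-5.0, -0.3, 7.8]
grip_width: 0.0574
grasp_force: 15.0
```

Emit:
jog_arm(
  motion=[
    {"x": 0, "y": 0, "z": 0, "ax": 0, "ay": 0, "az": 0},
    {"x": 0, "y": 0, "z": 0, "ax": 0, "ay": 0, "az": 0},
    {"x": 0, "y": 0, "z": 0, "ax": 0, "ay": 0, "az": 0},
    {"x": 0, "y": 0, "z": 0, "ax": 0, "ay": 0, "az": 0},
    {"x": 0, "y": 0, "z": 0, "ax": 0, "ay": 0, "az": 0},
  ],
  claw=0.8,
)

```text
time_s: 20.05
tool_pos: [0.5263, -0.013, 0.0364]
tool_rot: [-180.0, 0.0, 90.0]
force: [-0.4, -0.6, -0.1]
grip_width: 0.0774
grasp_force: 0.0
```

Emit:
jog_arm(
  motion=[
    {"x": 0, "y": 0, "z": -2, "ax": 0, "ay": 0, "az": 0},
    {"x": 0, "y": 0, "z": -4, "ax": 0, "ay": 0, "az": 0},
    {"x": 0, "y": 0, "z": -4, "ax": 0, "ay": 0, "az": 0},
    {"x": 0, "y": 0, "z": -2.5, "ax": 0, "ay": 0, "az": 0},
    {"x": -3, "y": 0, "z": 0, "ax": 0, "ay": 0, "az": 0},
  ],
)

```text
time_s: 20.55
tool_pos: [0.5295, -0.0387, 0.1657]
tool_rot: [179.5, -0.2, 90.4]
force: [0.5, -0.0, 0.1]
grip_width: 0.0779
grasp_force: 0.0
```

Emit:
jog_arm(
  motion=[
    {"x": -4, "y": 0, "z": 0, "ax": 0, "ay": 0, "az": 0},
    {"x": -4, "y": 0, "z": 0, "ax": 0, "ay": 0, "az": 0},
    {"x": -4, "y": 0, "z": 0, "ax": 0, "ay": 0, "az": 0},
    {"x": 0, "y": 0, "z": 0, "ax": 0, "ay": 0, "az": 0},
    {"x": 0, "y": 0, "z": 0, "ax": 0, "ay": 0, "az": 0},
  ],
)

```text
time_s: 21.05
tool_pos: [0.5259, -0.1639, 0.1615]
tool_rot: [-180.0, -0.0, 89.8]
force: [-0.2, -0.2, 0.5]
grip_width: 0.0783
grasp_force: 0.0
```

```bash
python3 - <<'E'
from h import *
snap('wrist','w6'); lids('w6'); go(.533,-.135,.035,90)
E
```

```text
w6 lid 0.4275 -0.1891 r mm 31.8 [156 192] [231 262]
w6 lid 0.5326 -0.1331 r mm 28.7 [289 121] [362 194]
w6 lid 0.5242 -0.0264 r mm 24.9 [277   0] [351  31]
pos [ 0.5262 -0.1623  0.1613] [-1.7999e+02 -5.0000e-02  8.9960e+01] t 21.1 F [-0.41 -0.13  0.68] w 0.0786 gf 0.0
shift now-axes cm [ 2.72  0.68 12.63] | final-axes [ 2.73  0.68 12.63] turn [-0.01 -0.05 -0.04]
```

```bash
python3 - <<'E'
from h import *
im=cv2.imread('pics/top0.png'); a=cv2.resize(im[130:180,345:425],(800,500),interpolation=cv2.INTER_CUBIC)
b=cv2.resize(cv2.imread('pics/s2.png')[160:250,170:260],(500,500),interpolation=cv2.INTER_CUBIC)
cv2.imwrite('pics/ink.png',np.hstack([cv2.resize(a,(480,300)),cv2.resize(b,(300,300))]))
E
```

```text
(no output)
```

View pics/ink.png

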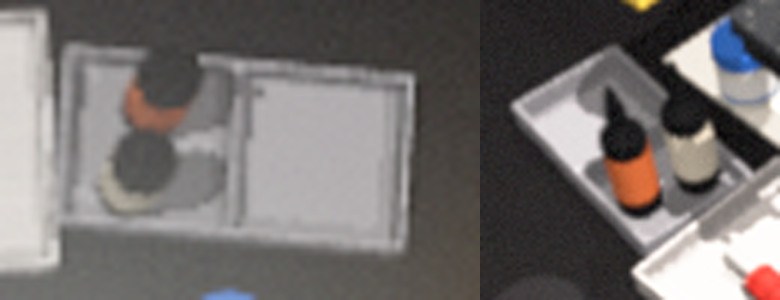

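The caddy crop shows the two bottles' bases near (150,105) and (128,188), and the empty bay centred near (322,155) in the crop.

```bash
python3 - <<'E'
from h import *
p=load('top0'); f=lambda u,v,z:at(p,345+u/6,130+v/6,z).round(4)
print('orange',f(153,108,.02),f(166,80,.09)); print('white',f(128,190,.02),f(145,160,.09))
print('bay',[f(*q,.004) for q in((250,90),(388,98),(382,232),(245,222))], f(318,160,.004))
print('bay rim inner',[f(*q,.026) for q in((245,72),(405,82),(398,240),(238,228))])
E
```

```text
orange [ 0.6805 -0.1019  0.02  ] [ 0.6794 -0.0997  0.09  ]
white [ 0.6299 -0.0859  0.02  ] [ 0.6325 -0.0867  0.09  ]
bay [array([ 0.696 , -0.1642,  0.004 ]), array([ 0.6914, -0.2495,  0.004 ]), array([ 0.6076, -0.2431,  0.004 ]), array([ 0.6136, -0.1592,  0.004 ])] [ 0.6523 -0.205   0.004 ]
bay rim inner [array([ 0.7014, -0.1573,  0.026 ]), array([ 0.6957, -0.2547,  0.026 ]), array([ 0.5985, -0.2472,  0.026 ]), array([ 0.6056, -0.1508,  0.026 ])]
```

Emit:
jog_arm(
  motion=[
    {"x": -0.9, "y": -3.3, "z": 0, "ax": 0, "ay": 0, "az": 0},
    {"x": -0.9, "y": -3.3, "z": 0, "ax": 0, "ay": 0, "az": 0},
    {"x": -0.9, "y": -3.2, "z": 0, "ax": 0, "ay": 0, "az": 0},
    {"x": 0, "y": 0, "z": 2.5, "ax": 0, "ay": 0, "az": 0},
    {"x": 0, "y": 0, "z": 2.5, "ax": 0, "ay": 0, "az": 0},
  ],
)

```text
time_s: 21.6
tool_pos: [0.429, -0.1883, 0.112]
tool_rot: [179.8, -0.1, 90.1]
force: [0.1, 0.7, 0.2]
grip_width: 0.0785
grasp_force: 0.0
```

```bash
python3 - <<'E'
from h import *
go(.428,-.189,.035,90)
E
```

```text
pos [ 0.429  -0.1883  0.112 ] [ 1.7976e+02 -1.1000e-01  9.0090e+01] t 21.6 F [0.1  0.65 0.17] w 0.0785 gf 0.0
shift now-axes cm [-0.09 -0.13  7.7 ] | final-axes [-0.07 -0.1   7.7 ] turn [ 0.24 -0.11  0.09]
```

Emit:
jog_arm(
  motion=[
    {"x": 0, "y": 0, "z": 2, "ax": 0, "ay": 0, "az": 0},
    {"x": 0, "y": 0, "z": 2, "ax": 0, "ay": 0, "az": 0},
    {"x": 0, "y": 0, "z": 2, "ax": 0, "ay": 0, "az": 0},
    {"x": 0, "y": 0, "z": 1.6, "ax": 0, "ay": 0, "az": 0},
    {"x": 0, "y": 0, "z": 0, "ax": 0, "ay": 0, "az": 0},
  ],
)

```text
time_s: 22.1
tool_pos: [0.4268, -0.1876, 0.0336]
tool_rot: [-179.8, -0.1, 90.1]
force: [0.2, -0.1, 0.9]
grip_width: 0.0786
grasp_force: 0.0
```

Emit:
jog_arm(
  motion=[
    {"x": 0, "y": 0, "z": 0, "ax": 0, "ay": 0, "az": 0},
    {"x": 0, "y": 0, "z": 0, "ax": 0, "ay": 0, "az": 0},
    {"x": 0, "y": 0, "z": 0, "ax": 0, "ay": 0, "az": 0},
    {"x": 0, "y": 0, "z": 0, "ax": 0, "ay": 0, "az": 0},
    {"x": 0, "y": 0, "z": 0, "ax": 0, "ay": 0, "az": 0},
  ],
  claw=-1,
)

```text
time_s: 22.6
tool_pos: [0.4278, -0.1898, 0.0362]
tool_rot: [-180.0, -0.1, 90.0]
force: [-4.6, 0.3, 6.2]
grip_width: 0.0574
grasp_force: 15.0
```

Emit:
jog_arm(
  motion=[
    {"x": 0, "y": 0, "z": -0.5, "ax": 0, "ay": 0, "az": 0},
    {"x": 0, "y": 0, "z": -1.5, "ax": 0, "ay": 0, "az": 0},
    {"x": 0, "y": 0, "z": -1, "ax": 0, "ay": 0, "az": 0},
    {"x": 0, "y": 0, "z": 0, "ax": 0, "ay": 0, "az": 0},
    {"x": 0, "y": 0, "z": 0, "ax": 0, "ay": 0, "az": 0},
  ],
)

```text
time_s: 23.1
tool_pos: [0.4284, -0.1898, 0.0656]
tool_rot: [179.9, -0.0, 90.0]
force: [0.1, -0.5, -3.3]
grip_width: 0.0576
grasp_force: 15.0
```

Emit:
jog_arm(
  motion=[
    {"x": 0, "y": 0, "z": 0, "ax": 0, "ay": 0, "az": 0},
    {"x": 0, "y": 0, "z": 0, "ax": 0, "ay": 0, "az": 0},
    {"x": 0, "y": 0, "z": 0, "ax": 0, "ay": 0, "az": 0},
    {"x": 0, "y": 0, "z": 0, "ax": 0, "ay": 0, "az": 0},
    {"x": 0, "y": 0, "z": 0, "ax": 0, "ay": 0, "az": 0},
  ],
)

```text
time_s: 23.6
tool_pos: [0.4281, -0.1899, 0.0654]
tool_rot: [-180.0, -0.0, 90.0]
force: [0.7, -0.4, -2.8]
grip_width: 0.0574
grasp_force: 15.0
```

D is the full one at about -3 N. I'll carry it to the bay.

Emit:
jog_arm(
  motion=[
    {"x": 0, "y": 0, "z": -2, "ax": 0, "ay": 0, "az": 0},
    {"x": 0, "y": 0, "z": -2.5, "ax": 0, "ay": 0, "az": 0},
    {"x": 0, "y": 0, "z": -2.5, "ax": 0, "ay": 0, "az": 0},
    {"x": 0, "y": 0, "z": -2.5, "ax": 0, "ay": 0, "az": 0},
    {"x": 0, "y": 2, "z": 0, "ax": 0, "ay": 0, "az": 0},
  ],
  squeeze=22,
)

```text
time_s: 24.1
tool_pos: [0.4489, -0.1911, 0.164]
tool_rot: [179.7, -0.1, 89.9]
force: [0.5, -0.1, -2.3]
grip_width: 0.057
grasp_force: 22.0
```

Emit:
jog_arm(
  motion=[
    {"x": -0.3, "y": 3, "z": 0, "ax": 0, "ay": 0, "az": 0},
    {"x": -0.3, "y": 3, "z": 0, "ax": 0, "ay": 0, "az": 0},
    {"x": -0.3, "y": 3, "z": 0, "ax": 0, "ay": 0, "az": 0},
    {"x": -0.3, "y": 3, "z": 0, "ax": 0, "ay": 0, "az": 0},
    {"x": 0, "y": 3, "z": 0, "ax": 0, "ay": 0, "az": 0},
  ],
)

```text
time_s: 24.6
tool_pos: [0.5992, -0.2024, 0.16]
tool_rot: [-180.0, 0.0, 90.0]
force: [0.6, -0.9, -1.7]
grip_width: 0.057
grasp_force: 22.0
```

Emit:
jog_arm(
  motion=[
    {"x": 0, "y": 3, "z": 0, "ax": 0, "ay": 0, "az": 0},
    {"x": 0, "y": 2, "z": 0, "ax": 0, "ay": 0, "az": 0},
    {"x": 0, "y": 0, "z": 0, "ax": 0, "ay": 0, "az": 0},
    {"x": 0, "y": 0, "z": 0, "ax": 0, "ay": 0, "az": 0},
    {"x": 0, "y": 0, "z": 0, "ax": 0, "ay": 0, "az": 0},
  ],
)

```text
time_s: 25.1
tool_pos: [0.6472, -0.2025, 0.1603]
tool_rot: [-179.9, -0.0, 89.9]
force: [-0.1, -0.7, -3.1]
grip_width: 0.0575
grasp_force: 22.0
```

```bash
python3 - <<'E'
from h import *
go(.651,-.204,.041,90)
E
```

```text
pos [ 0.6472 -0.2025  0.1603] [-179.94   -0.     89.92] t 25.1 F [-0.15 -0.75 -3.08] w 0.0575 gf 22.0
shift now-axes cm [-0.15  0.4  11.93] | final-axes [-0.15  0.38 11.93] turn [-0.06 -0.   -0.08]
```

Emit:
jog_arm(
  motion=[
    {"x": -0.15, "y": 0.35, "z": 2, "ax": 0, "ay": 0, "az": 0},
    {"x": 0, "y": 0, "z": 3, "ax": 0, "ay": 0, "az": 0},
    {"x": 0, "y": 0, "z": 3, "ax": 0, "ay": 0, "az": 0},
    {"x": 0, "y": 0, "z": 2, "ax": 0, "ay": 0, "az": 0},
    {"x": 0, "y": 0, "z": 1, "ax": 0, "ay": 0, "az": 0},
  ],
)

```text
time_s: 25.6
tool_pos: [0.6496, -0.2031, 0.0486]
tool_rot: [-179.8, -0.1, 89.9]
force: [0.4, 0.6, -2.7]
grip_width: 0.057
grasp_force: 22.0
```

Emit:
jog_arm(
  motion=[
    {"x": 0, "y": 0, "z": 0.3, "ax": 0, "ay": 0, "az": 0},
    {"x": 0, "y": 0, "z": 0.3, "ax": 0, "ay": 0, "az": 0},
    {"x": 0, "y": 0, "z": 0.2, "ax": 0, "ay": 0, "az": 0},
    {"x": 0, "y": 0, "z": 0.1, "ax": 0, "ay": 0, "az": 0},
    {"x": 0, "y": 0, "z": 0, "ax": 0, "ay": 0, "az": 0},
  ],
)

```text
time_s: 26.1
tool_pos: [0.652, -0.2037, 0.0422]
tool_rot: [179.9, 0.0, 90.0]
force: [0.4, 0.4, -2.5]
grip_width: 0.0575
grasp_force: 22.0
```

Emit:
jog_arm(
  motion=[
    {"x": 0, "y": 0, "z": 0, "ax": 0, "ay": 0, "az": 0},
    {"x": 0, "y": 0, "z": 0, "ax": 0, "ay": 0, "az": 0},
    {"x": 0, "y": 0, "z": 0, "ax": 0, "ay": 0, "az": 0},
    {"x": 0, "y": 0, "z": 0, "ax": 0, "ay": 0, "az": 0},
    {"x": 0, "y": 0, "z": 0, "ax": 0, "ay": 0, "az": 0},
  ],
)

```text
time_s: 26.6
tool_pos: [0.6517, -0.2036, 0.0416]
tool_rot: [180.0, -0.0, 90.0]
force: [0.7, -0.3, -3.0]
grip_width: 0.0574
grasp_force: 22.0
```

Emit:
jog_arm(
  motion=[
    {"x": 0, "y": 0, "z": 0.15, "ax": 0, "ay": 0, "az": 0},
    {"x": 0, "y": 0, "z": 0.1, "ax": 0, "ay": 0, "az": 0},
    {"x": 0, "y": 0, "z": 0, "ax": 0, "ay": 0, "az": 0},
    {"x": 0, "y": 0, "z": 0, "ax": 0, "ay": 0, "az": 0},
    {"x": 0, "y": 0, "z": 0, "ax": 0, "ay": 0, "az": 0},
  ],
)

```text
time_s: 27.1
tool_pos: [0.652, -0.2037, 0.0403]
tool_rot: [180.0, -0.0, 90.0]
force: [-0.8, 0.8, 4.8]
grip_width: 0.0572
grasp_force: 22.0
```

Emit:
jog_arm(
  motion=[
    {"x": 0, "y": 0, "z": 0, "ax": 0, "ay": 0, "az": 0},
    {"x": 0, "y": 0, "z": 0, "ax": 0, "ay": 0, "az": 0},
    {"x": 0, "y": 0, "z": 0, "ax": 0, "ay": 0, "az": 0},
    {"x": 0, "y": 0, "z": 0, "ax": 0, "ay": 0, "az": 0},
    {"x": 0, "y": 0, "z": 0, "ax": 0, "ay": 0, "az": 0},
  ],
  claw=0.6,
)

```text
time_s: 27.6
tool_pos: [0.6517, -0.2035, 0.0389]
tool_rot: [-180.0, 0.0, 90.0]
force: [-0.8, 0.5, -0.6]
grip_width: 0.0696
grasp_force: 0.0
```

Emit:
jog_arm(
  motion=[
    {"x": 0, "y": 0, "z": -1, "ax": 0, "ay": 0, "az": 0},
    {"x": 0, "y": 0, "z": -3, "ax": 0, "ay": 0, "az": 0},
    {"x": 0, "y": 0, "z": -3.5, "ax": 0, "ay": 0, "az": 0},
    {"x": 0, "y": 0, "z": -3.5, "ax": 0, "ay": 0, "az": 0},
    {"x": 0, "y": 0, "z": -2, "ax": 0, "ay": 0, "az": 0},
  ],
)

```text
time_s: 28.1
tool_pos: [0.6529, -0.2044, 0.1735]
tool_rot: [179.7, 0.1, 89.9]
force: [0.5, -1.0, -0.2]
grip_width: 0.0697
grasp_force: 0.0
```

Emit:
jog_arm(
  motion=[
    {"x": 0, "y": -4, "z": 0, "ax": 0, "ay": 0, "az": 0},
    {"x": 0, "y": -4, "z": 0, "ax": 0, "ay": 0, "az": 0},
    {"x": 0, "y": -4, "z": 0, "ax": 0, "ay": 0, "az": 0},
    {"x": 0, "y": 0, "z": 0, "ax": 0, "ay": 0, "az": 0},
    {"x": 0, "y": 0, "z": 0, "ax": 0, "ay": 0, "az": 0},
  ],
  claw=0.8,
)

```text
time_s: 28.6
tool_pos: [0.5316, -0.2036, 0.1702]
tool_rot: [179.9, -0.1, 89.9]
force: [-0.0, -0.5, 0.5]
grip_width: 0.078
grasp_force: 0.0
```

```bash
python3 - <<'E'
from h import *
snap('wrist','w7'); lids('w7'); go(.5326,-.1331,.035,0); snap('scene','s3'); 
im=cv2.imread('pics/s3.png'); cv2.imwrite('pics/s3b.png',cv2.resize(im[100:340,150:470],(640,480)))
E
```

```text
w7 lid 0.6504 -0.2033 r mm 32.0 [425 160] [502 230]
w7 lid 0.5326 -0.1338 r mm 28.5 [281  67] [355 142]
pos [ 0.5327 -0.2033  0.1702] [ 1.7985e+02 -3.0000e-02  8.9970e+01] t 28.65 F [ 0.27 -0.16  0.72] w 0.0783 gf 0.0
shift now-axes cm [ 7.02 -0.05 13.52] | final-axes [-1.000e-02 -7.020e+00  1.352e+01] turn [ 0.1  -0.14 89.97]
```

View pics/s3b.png

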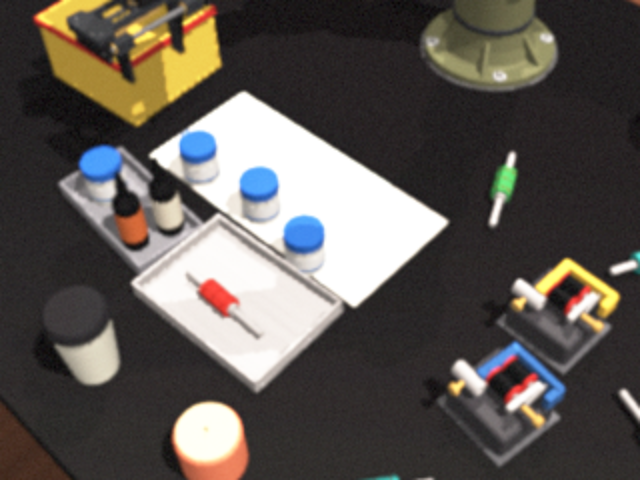

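The full jar stands in the bay at (100,172), and three jars remain on the mat. For C I turn to yaw 0 so the gripper body keeps clear of the ink bottle.

Emit:
jog_arm(
  motion=[
    {"x": 3.5, "y": 0, "z": 0, "ax": 0, "ay": 0, "az": 0},
    {"x": 3.5, "y": 0, "z": 0, "ax": 0, "ay": 0, "az": 0},
    {"x": 0, "y": 0, "z": 0, "ax": 0, "ay": 0, "az": 8},
    {"x": 0, "y": 0, "z": 0, "ax": 0, "ay": 0, "az": 8},
    {"x": 0, "y": 0, "z": 0, "ax": 0, "ay": 0, "az": 8},
  ],
)

```text
time_s: 29.2
tool_pos: [0.5332, -0.1329, 0.1693]
tool_rot: [179.9, 0.0, 65.7]
force: [0.2, 0.1, -0.1]
grip_width: 0.0783
grasp_force: 0.0
```

Emit:
jog_arm(
  motion=[
    {"x": 0, "y": 0, "z": 0, "ax": 0, "ay": 0, "az": 8},
    {"x": 0, "y": 0, "z": 0, "ax": 0, "ay": 0, "az": 8},
    {"x": 0, "y": 0, "z": 0, "ax": 0, "ay": 0, "az": 8},
    {"x": 0, "y": 0, "z": 0, "ax": 0, "ay": 0, "az": 8},
    {"x": 0, "y": 0, "z": 0, "ax": 0, "ay": 0, "az": 8},
  ],
)

```text
time_s: 29.7
tool_pos: [0.5331, -0.1333, 0.1693]
tool_rot: [179.9, 0.0, 25.7]
force: [-0.7, 0.3, 0.3]
grip_width: 0.0782
grasp_force: 0.0
```

Emit:
jog_arm(
  motion=[
    {"x": 0, "y": 0, "z": 0, "ax": 0, "ay": 0, "az": 8},
    {"x": 0, "y": 0, "z": 0, "ax": 0, "ay": 0, "az": 8},
    {"x": 0, "y": 0, "z": 0, "ax": 0, "ay": 0, "az": 8},
    {"x": 0, "y": 0, "z": 0, "ax": 0, "ay": 0, "az": 0},
    {"x": 0, "y": 0, "z": 0, "ax": 0, "ay": 0, "az": 0},
  ],
)

```text
time_s: 30.2
tool_pos: [0.5326, -0.1334, 0.1692]
tool_rot: [179.9, -0.0, 2.2]
force: [0.4, 0.3, -0.1]
grip_width: 0.078
grasp_force: 0.0
```

```bash
python3 - <<'E'
from h import *
go(.5326,-.1335,.035,2)
E
```

```text
pos [ 0.5326 -0.1334  0.1692] [ 1.7994e+02 -1.0000e-02  2.2000e+00] t 30.2 F [ 0.42  0.29 -0.1 ] w 0.078 gf 0.0
shift now-axes cm [ 0.    0.   13.42] | final-axes [0.000e+00 1.000e-02 1.342e+01] turn [ 0.06 -0.01  0.2 ]
```

Emit:
jog_arm(
  motion=[
    {"x": 0, "y": 0, "z": 3.5, "ax": 0, "ay": 0, "az": 0},
    {"x": 0, "y": 0, "z": 3, "ax": 0, "ay": 0, "az": 0},
    {"x": 0, "y": 0, "z": 3, "ax": 0, "ay": 0, "az": 0},
    {"x": 0, "y": 0, "z": 2.5, "ax": 0, "ay": 0, "az": 0},
    {"x": 0, "y": 0, "z": 1.4, "ax": 0, "ay": 0, "az": 0},
  ],
)

```text
time_s: 30.7
tool_pos: [0.5308, -0.1332, 0.033]
tool_rot: [180.0, 0.2, 2.1]
force: [0.1, -0.0, -0.2]
grip_width: 0.078
grasp_force: 0.0
```

Emit:
jog_arm(
  motion=[
    {"x": 0, "y": 0, "z": 0, "ax": 0, "ay": 0, "az": 0},
    {"x": 0, "y": 0, "z": 0, "ax": 0, "ay": 0, "az": 0},
    {"x": 0, "y": 0, "z": 0, "ax": 0, "ay": 0, "az": 0},
    {"x": 0, "y": 0, "z": 0, "ax": 0, "ay": 0, "az": 0},
    {"x": 0, "y": 0, "z": 0, "ax": 0, "ay": 0, "az": 0},
  ],
  claw=-1,
  squeeze=15,
)

```text
time_s: 31.2
tool_pos: [0.533, -0.1337, 0.0365]
tool_rot: [180.0, -0.2, 2.0]
force: [0.1, 0.3, 4.8]
grip_width: 0.0571
grasp_force: 15.0
```

Emit:
jog_arm(
  motion=[
    {"x": 0, "y": 0, "z": -1, "ax": 0, "ay": 0, "az": 0},
    {"x": 0, "y": 0, "z": -3, "ax": 0, "ay": 0, "az": 0},
    {"x": 0, "y": 0, "z": -4, "ax": 0, "ay": 0, "az": 0},
    {"x": 0, "y": 0, "z": -4, "ax": 0, "ay": 0, "az": 0},
    {"x": 0, "y": 0, "z": -3, "ax": 0, "ay": 0, "az": 0},
  ],
)

```text
time_s: 31.7
tool_pos: [0.5321, -0.1339, 0.1882]
tool_rot: [-180.0, -0.1, 1.9]
force: [0.5, 0.3, -0.9]
grip_width: 0.0573
grasp_force: 15.0
```

Emit:
jog_arm(
  motion=[
    {"x": 0, "y": 0, "z": 0, "ax": 0, "ay": 0, "az": 0},
    {"x": 0, "y": 0, "z": 0, "ax": 0, "ay": 0, "az": 0},
    {"x": 0, "y": 0, "z": 0, "ax": 0, "ay": 0, "az": 0},
    {"x": 0, "y": 0, "z": 0, "ax": 0, "ay": 0, "az": 0},
    {"x": 0, "y": 0, "z": 0, "ax": 0, "ay": 0, "az": 0},
  ],
)

```text
time_s: 32.2
tool_pos: [0.531, -0.1334, 0.184]
tool_rot: [180.0, 0.1, 2.0]
force: [-0.3, -0.5, 0.4]
grip_width: 0.0575
grasp_force: 15.0
```

```bash
python3 - <<'E'
from h import *
go(.443,-.462,.08,2)
E
```

```text
pos [ 0.531  -0.1334  0.184 ] [1.7999e+02 1.2000e-01 1.9600e+00] t 32.2 F [-0.31 -0.49  0.36] w 0.0575 gf 15.0
shift now-axes cm [-9.89 32.54 10.42] | final-axes [-9.94 32.53 10.4 ] turn [ 0.01  0.12 -0.04]
```

C is empty. I'll take it to the bin, staying at yaw 0 and aiming for (0.395,-0.41).

Emit:
jog_arm(
  motion=[
    {"x": -2.1, "y": 3.9, "z": 0, "ax": 0, "ay": 0, "az": 0},
    {"x": -2.1, "y": 3.9, "z": 0, "ax": 0, "ay": 0, "az": 0},
    {"x": -2.1, "y": 3.9, "z": 0, "ax": 0, "ay": 0, "az": 0},
    {"x": -2.1, "y": 3.9, "z": 0, "ax": 0, "ay": 0, "az": 0},
    {"x": -2.1, "y": 3.9, "z": 0, "ax": 0, "ay": 0, "az": 0},
  ],
)

```text
time_s: 32.7
tool_pos: [0.4323, -0.3332, 0.1847]
tool_rot: [-180.0, 0.0, 2.0]
force: [1.3, -0.4, -0.3]
grip_width: 0.0578
grasp_force: 15.0
```

Emit:
jog_arm(
  motion=[
    {"x": -2.1, "y": 3.9, "z": 0, "ax": 0, "ay": 0, "az": 0},
    {"x": -2, "y": 3.8, "z": 0, "ax": 0, "ay": 0, "az": 0},
    {"x": 0, "y": 0, "z": 0, "ax": 0, "ay": 0, "az": 0},
    {"x": 0, "y": 0, "z": 0, "ax": 0, "ay": 0, "az": 0},
    {"x": 0, "y": 0, "z": 0, "ax": 0, "ay": 0, "az": 0},
  ],
)

```text
time_s: 33.2
tool_pos: [0.3958, -0.4091, 0.1844]
tool_rot: [-179.9, 0.0, 2.1]
force: [1.4, 1.3, -0.1]
grip_width: 0.0572
grasp_force: 15.0
```

```bash
python3 - <<'E'
from h import *
im,p=snap('top','t2'); cv2.imwrite('pics/t2b.png',cv2.resize(im[160:260,390:530,::-1],(560,400)))
go(.395,-.41,.065,2)
E
```

```text
pos [ 0.3962 -0.4088  0.1845] [-1.7993e+02  1.0000e-02  2.1100e+00] t 33.25 F [ 0.92  0.59 -1.19] w 0.0573 gf 15.0
shift now-axes cm [-0.12  0.13 11.95] | final-axes [-0.13  0.12 11.95] turn [-0.07  0.01  0.11]
```

View pics/t2b.png

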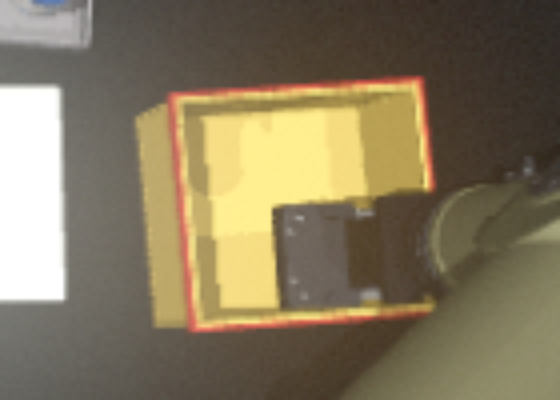

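The top view confirms the bin's rim corners, and the gripper is inside the outline over the base-side half. Lowering.

Emit:
jog_arm(
  motion=[
    {"x": 0, "y": 0, "z": 3, "ax": 0, "ay": 0, "az": 0},
    {"x": 0, "y": 0, "z": 3, "ax": 0, "ay": 0, "az": 0},
    {"x": 0, "y": 0, "z": 3, "ax": 0, "ay": 0, "az": 0},
    {"x": 0, "y": 0, "z": 2, "ax": 0, "ay": 0, "az": 0},
    {"x": 0, "y": 0, "z": 0.6, "ax": 0, "ay": 0, "az": 0},
  ],
)

```text
time_s: 33.75
tool_pos: [0.3952, -0.4075, 0.0666]
tool_rot: [-179.8, 0.2, 2.1]
force: [0.4, 0.2, -0.9]
grip_width: 0.0575
grasp_force: 15.0
```

Emit:
jog_arm(
  motion=[
    {"x": 0, "y": 0, "z": 0, "ax": 0, "ay": 0, "az": 0},
    {"x": 0, "y": 0, "z": 0, "ax": 0, "ay": 0, "az": 0},
    {"x": 0, "y": 0, "z": 0, "ax": 0, "ay": 0, "az": 0},
    {"x": 0, "y": 0, "z": 0, "ax": 0, "ay": 0, "az": 0},
    {"x": 0, "y": 0, "z": 0, "ax": 0, "ay": 0, "az": 0},
  ],
  claw=0.55,
)

```text
time_s: 34.25
tool_pos: [0.3955, -0.4106, 0.0697]
tool_rot: [180.0, -0.1, 2.0]
force: [0.1, 0.6, -1.1]
grip_width: 0.0676
grasp_force: 0.0
```

Emit:
jog_arm(
  motion=[
    {"x": 0, "y": 0, "z": -2, "ax": 0, "ay": 0, "az": 0},
    {"x": 0, "y": 0, "z": -3.5, "ax": 0, "ay": 0, "az": 0},
    {"x": 0, "y": 0, "z": -3.5, "ax": 0, "ay": 0, "az": 0},
    {"x": 0, "y": 0, "z": -3, "ax": 0, "ay": 0, "az": 0},
    {"x": 0, "y": 0, "z": 0, "ax": 0, "ay": 0, "az": 0},
  ],
)

```text
time_s: 34.75
tool_pos: [0.3968, -0.4127, 0.1936]
tool_rot: [179.7, -0.4, 1.9]
force: [0.0, -0.3, -0.7]
grip_width: 0.0676
grasp_force: 0.0
```

Emit:
jog_arm(
  motion=[
    {"x": 1, "y": -4, "z": 0, "ax": 0, "ay": 0, "az": 0},
    {"x": 1, "y": -4, "z": 0, "ax": 0, "ay": 0, "az": 0},
    {"x": 1, "y": -4, "z": 0, "ax": 0, "ay": 0, "az": 0},
    {"x": 1, "y": -4, "z": 0, "ax": 0, "ay": 0, "az": 0},
    {"x": 1, "y": -4, "z": 0, "ax": 0, "ay": 0, "az": 0},
  ],
  claw=0.8,
)

```text
time_s: 35.25
tool_pos: [0.4381, -0.2069, 0.1887]
tool_rot: [-179.9, -0.0, 2.0]
force: [1.1, -0.2, 0.0]
grip_width: 0.0782
grasp_force: 0.0
```

Emit:
jog_arm(
  motion=[
    {"x": 0, "y": -4, "z": 0, "ax": 0, "ay": 0, "az": 0},
    {"x": 0, "y": -4, "z": 0, "ax": 0, "ay": 0, "az": 0},
    {"x": 0, "y": -4, "z": 0, "ax": 0, "ay": 0, "az": 0},
    {"x": 0, "y": -4, "z": 0, "ax": 0, "ay": 0, "az": 0},
    {"x": 0, "y": 0, "z": 0, "ax": 0, "ay": 0, "az": 0},
  ],
)

```text
time_s: 35.75
tool_pos: [0.432, -0.0432, 0.1883]
tool_rot: [-179.9, 0.1, 2.5]
force: [-0.1, -0.8, 0.5]
grip_width: 0.0779
grasp_force: 0.0
```

```bash
python3 - <<'E'
from h import *
snap('wrist','w8'); lids('w8'); go(.5264,-.0123,.035,2); snap('top','t3'); snap('scene','s4')
im=cv2.imread('pics/t3.png'); cv2.imwrite('pics/m3.png',np.hstack([cv2.resize(im[130:260,270:530],(520,260)),cv2.resize(cv2.imread('pics/w8.png'),(280,260))]))
E
```

```text
w8 lid 0.5247 -0.014 r mm 28.6 [249  33] [319 109]
w8 lid 0.5473 0.0924 r mm 31.4 [103   0] [185  73]
pos [ 0.4323 -0.0464  0.1885] [-1.7999e+02  4.0000e-02  2.2800e+00] t 35.8 F [ 0.44 -0.98 -0.16] w 0.0781 gf 0.0
shift now-axes cm [ 9.55 -3.02 15.34] | final-axes [ 9.53 -3.07 15.35] turn [-0.01  0.04  0.28]
```

View pics/m3.png

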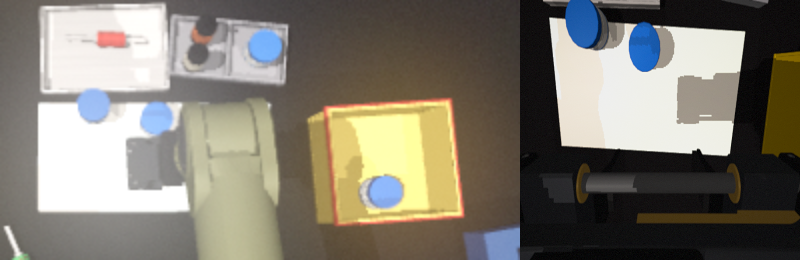

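C is in the bin, the grip is in the tray and the full jar is in the bay. A has moved to about (0.547,0.092), and B is next.

Emit:
jog_arm(
  motion=[
    {"x": 3.2, "y": -1, "z": 0.5, "ax": 0, "ay": 0, "az": 0},
    {"x": 3.1, "y": -1, "z": 1, "ax": 0, "ay": 0, "az": 0},
    {"x": 3.1, "y": -0.9, "z": 2, "ax": 0, "ay": 0, "az": 0},
    {"x": 0, "y": 0, "z": 3, "ax": 0, "ay": 0, "az": 0},
    {"x": 0, "y": 0, "z": 0, "ax": 0, "ay": 0, "az": 0},
  ],
)

```text
time_s: 36.4
tool_pos: [0.523, -0.0186, 0.1202]
tool_rot: [179.8, 0.5, 1.8]
force: [-1.7, 0.3, 0.2]
grip_width: 0.0784
grasp_force: 0.0
```

```bash
python3 - <<'E'
from h import *
go(.525,-.0135,.035,2)
E
```

```text
pos [ 0.523  -0.0186  0.1202] [179.81   0.46   1.83] t 36.4 F [-1.74  0.32  0.18] w 0.0784 gf 0.0
shift now-axes cm [ 0.28 -0.53  8.52] | final-axes [ 0.22 -0.5   8.52] turn [ 0.19  0.46 -0.17]
```

Emit:
jog_arm(
  motion=[
    {"x": 0.1, "y": -0.3, "z": 1.5, "ax": 0, "ay": 0, "az": 0},
    {"x": 0, "y": 0, "z": 2, "ax": 0, "ay": 0, "az": 0},
    {"x": 0, "y": 0, "z": 2, "ax": 0, "ay": 0, "az": 0},
    {"x": 0, "y": 0, "z": 2, "ax": 0, "ay": 0, "az": 0},
    {"x": 0, "y": 0, "z": 0.8, "ax": 0, "ay": 0, "az": 0},
  ],
)

```text
time_s: 36.9
tool_pos: [0.5258, -0.0141, 0.0404]
tool_rot: [-180.0, 0.0, 1.9]
force: [-0.1, -0.1, 0.6]
grip_width: 0.0781
grasp_force: 0.0
```

Emit:
jog_arm(
  motion=[
    {"x": 0, "y": 0, "z": 0, "ax": 0, "ay": 0, "az": 0},
    {"x": 0, "y": 0, "z": 0, "ax": 0, "ay": 0, "az": 0},
    {"x": 0, "y": 0, "z": 0, "ax": 0, "ay": 0, "az": 0},
    {"x": 0, "y": 0, "z": 0, "ax": 0, "ay": 0, "az": 0},
    {"x": 0, "y": 0, "z": 0, "ax": 0, "ay": 0, "az": 0},
  ],
  claw=-1,
)

```text
time_s: 37.4
tool_pos: [0.5276, -0.0135, 0.0422]
tool_rot: [-180.0, -0.1, 2.0]
force: [-0.6, 0.0, 4.9]
grip_width: 0.0574
grasp_force: 15.0
```

Emit:
jog_arm(
  motion=[
    {"x": 0, "y": 0, "z": -1, "ax": 0, "ay": 0, "az": 0},
    {"x": 0, "y": 0, "z": -3, "ax": 0, "ay": 0, "az": 0},
    {"x": 0, "y": 0, "z": -4, "ax": 0, "ay": 0, "az": 0},
    {"x": 0, "y": 0, "z": -4, "ax": 0, "ay": 0, "az": 0},
    {"x": 0, "y": 0, "z": -3.5, "ax": 0, "ay": 0, "az": 0},
  ],
)

```text
time_s: 37.9
tool_pos: [0.5266, -0.0139, 0.1986]
tool_rot: [-180.0, -0.1, 1.9]
force: [-0.4, 0.5, -0.5]
grip_width: 0.0575
grasp_force: 15.0
```

```bash
python3 - <<'E'
from h import *
go(.487,-.445,.065,2)
E
```

```text
pos [ 0.5266 -0.0139  0.1986] [-1.7998e+02 -8.0000e-02  1.9300e+00] t 37.9 F [-0.43  0.51 -0.45] w 0.0575 gf 15.0
shift now-axes cm [-5.43 42.96 13.33] | final-axes [-5.46 42.94 13.36] turn [-0.02 -0.08 -0.07]
```

Emit:
jog_arm(
  motion=[
    {"x": -0.5, "y": 3.9, "z": 0, "ax": 0, "ay": 0, "az": 0},
    {"x": -0.5, "y": 3.9, "z": 0, "ax": 0, "ay": 0, "az": 0},
    {"x": -0.5, "y": 3.9, "z": 0, "ax": 0, "ay": 0, "az": 0},
    {"x": -0.5, "y": 3.9, "z": 0, "ax": 0, "ay": 0, "az": 0},
    {"x": -0.5, "y": 3.9, "z": 0, "ax": 0, "ay": 0, "az": 0},
  ],
)

```text
time_s: 38.4
tool_pos: [0.5078, -0.2107, 0.1967]
tool_rot: [-180.0, -0.0, 2.0]
force: [0.1, -0.0, -0.0]
grip_width: 0.0574
grasp_force: 15.0
```

Emit:
jog_arm(
  motion=[
    {"x": -0.5, "y": 3.9, "z": 0, "ax": 0, "ay": 0, "az": 0},
    {"x": -0.5, "y": 3.9, "z": 0, "ax": 0, "ay": 0, "az": 0},
    {"x": -0.5, "y": 3.9, "z": 0, "ax": 0, "ay": 0, "az": 0},
    {"x": -0.5, "y": 3.9, "z": 0, "ax": 0, "ay": 0, "az": 0},
    {"x": -0.5, "y": 3.9, "z": 0, "ax": 0, "ay": 0, "az": 0},
  ],
)

```text
time_s: 38.9
tool_pos: [0.4898, -0.4062, 0.1964]
tool_rot: [-180.0, -0.0, 2.0]
force: [0.8, 0.1, -0.5]
grip_width: 0.0576
grasp_force: 15.0
```

Emit:
jog_arm(
  motion=[
    {"x": -0.5, "y": 3.9, "z": 0, "ax": 0, "ay": 0, "az": 0},
    {"x": 0, "y": 0, "z": 0, "ax": 0, "ay": 0, "az": 0},
    {"x": 0, "y": 0, "z": 0, "ax": 0, "ay": 0, "az": 0},
    {"x": 0, "y": 0, "z": 0, "ax": 0, "ay": 0, "az": 0},
    {"x": 0, "y": 0, "z": 0, "ax": 0, "ay": 0, "az": 0},
  ],
)

```text
time_s: 39.4
tool_pos: [0.4875, -0.4424, 0.1962]
tool_rot: [-179.9, -0.0, 2.1]
force: [-0.3, 0.8, -0.1]
grip_width: 0.0574
grasp_force: 15.0
```

```bash
python3 - <<'E'
from h import *
go(.487,-.445,.072,2)
E
```

```text
pos [ 0.4875 -0.4424  0.1962] [-1.7993e+02 -5.0000e-02  2.1200e+00] t 39.4 F [-0.29  0.81 -0.08] w 0.0574 gf 15.0
shift now-axes cm [-0.07  0.28 12.42] | final-axes [-0.06  0.26 12.42] turn [-0.07 -0.05  0.12]
```

Emit:
jog_arm(
  motion=[
    {"x": 0, "y": 0, "z": 3, "ax": 0, "ay": 0, "az": 0},
    {"x": 0, "y": 0, "z": 3, "ax": 0, "ay": 0, "az": 0},
    {"x": 0, "y": 0, "z": 3, "ax": 0, "ay": 0, "az": 0},
    {"x": 0, "y": 0, "z": 2, "ax": 0, "ay": 0, "az": 0},
    {"x": 0, "y": 0, "z": 1.4, "ax": 0, "ay": 0, "az": 0},
  ],
)

```text
time_s: 39.9
tool_pos: [0.4869, -0.442, 0.0705]
tool_rot: [-179.9, 0.0, 2.1]
force: [-0.2, 0.6, -1.0]
grip_width: 0.058
grasp_force: 15.0
```

Emit:
jog_arm(
  motion=[
    {"x": 0, "y": 0, "z": 0, "ax": 0, "ay": 0, "az": 0},
    {"x": 0, "y": 0, "z": 0, "ax": 0, "ay": 0, "az": 0},
    {"x": 0, "y": 0, "z": 0, "ax": 0, "ay": 0, "az": 0},
    {"x": 0, "y": 0, "z": 0, "ax": 0, "ay": 0, "az": 0},
    {"x": 0, "y": 0, "z": 0, "ax": 0, "ay": 0, "az": 0},
  ],
  claw=0.5,
)

```text
time_s: 40.4
tool_pos: [0.4867, -0.4447, 0.073]
tool_rot: [180.0, -0.1, 2.0]
force: [0.5, 0.3, 0.3]
grip_width: 0.0656
grasp_force: 0.0
```

Emit:
jog_arm(
  motion=[
    {"x": 0, "y": 0, "z": -2, "ax": 0, "ay": 0, "az": 0},
    {"x": 0, "y": 0, "z": -3.5, "ax": 0, "ay": 0, "az": 0},
    {"x": 0, "y": 0, "z": -3.5, "ax": 0, "ay": 0, "az": 0},
    {"x": 0, "y": 0, "z": -3, "ax": 0, "ay": 0, "az": 0},
    {"x": -2, "y": -2, "z": 0, "ax": 0, "ay": 0, "az": 0},
  ],
)

```text
time_s: 40.9
tool_pos: [0.4687, -0.4286, 0.1974]
tool_rot: [179.5, -0.4, 2.0]
force: [-0.3, -0.6, 0.4]
grip_width: 0.0649
grasp_force: 0.0
```

Emit:
jog_arm(
  motion=[
    {"x": -1, "y": -4.5, "z": 0, "ax": 0, "ay": 0, "az": 0},
    {"x": -1, "y": -4.5, "z": 0, "ax": 0, "ay": 0, "az": 0},
    {"x": -1, "y": -4.5, "z": 0, "ax": 0, "ay": 0, "az": 0},
    {"x": 0, "y": -4.5, "z": 0, "ax": 0, "ay": 0, "az": 0},
    {"x": 0, "y": -4.5, "z": 0, "ax": 0, "ay": 0, "az": 0},
  ],
  claw=0.8,
)

```text
time_s: 41.4
tool_pos: [0.4275, -0.1996, 0.1924]
tool_rot: [-179.9, -0.1, 1.9]
force: [1.1, 1.1, 0.0]
grip_width: 0.0776
grasp_force: 0.0
```

Emit:
jog_arm(
  motion=[
    {"x": 0, "y": -4.5, "z": 0, "ax": 0, "ay": 0, "az": 0},
    {"x": 0, "y": -4.5, "z": 0, "ax": 0, "ay": 0, "az": 0},
    {"x": 0, "y": -4.5, "z": 0, "ax": 0, "ay": 0, "az": 0},
    {"x": 0, "y": -4.5, "z": 0, "ax": 0, "ay": 0, "az": 0},
    {"x": 0, "y": -4.5, "z": 0, "ax": 0, "ay": 0, "az": 0},
  ],
)

```text
time_s: 41.9
tool_pos: [0.4201, 0.0253, 0.1928]
tool_rot: [-179.9, -0.1, 1.9]
force: [1.5, -0.3, 0.0]
grip_width: 0.0782
grasp_force: 0.0
```

Emit:
jog_arm(
  motion=[
    {"x": 0, "y": -2, "z": 0, "ax": 0, "ay": 0, "az": 0},
    {"x": 0, "y": 0, "z": 0, "ax": 0, "ay": 0, "az": 0},
    {"x": 0, "y": 0, "z": 0, "ax": 0, "ay": 0, "az": 0},
    {"x": 0, "y": 0, "z": 0, "ax": 0, "ay": 0, "az": 0},
    {"x": 0, "y": 0, "z": 0, "ax": 0, "ay": 0, "az": 0},
  ],
)

```text
time_s: 42.4
tool_pos: [0.4198, 0.0424, 0.1922]
tool_rot: [-180.0, -0.0, 1.8]
force: [0.3, -0.5, -0.3]
grip_width: 0.0782
grasp_force: 0.0
```

```bash
python3 - <<'E'
from h import *
snap('wrist','w9'); lids('w9'); go(.547,.0924,.035,2)
E
```

```text
w9 lid 0.5463 0.0955 r mm 29.4 [214   0] [290  64]
pos [0.4197 0.0425 0.1921] [-1.7998e+02 -1.0000e-02  1.8200e+00] t 42.45 F [ 0.09 -0.48  0.47] w 0.0783 gf 0.0
shift now-axes cm [12.88 -4.57 15.72] | final-axes [12.9  -4.54 15.71] turn [-0.02 -0.01 -0.18]
```

Emit:
jog_arm(
  motion=[
    {"x": 3.2, "y": -1.2, "z": 0, "ax": 0, "ay": 0, "az": 0},
    {"x": 3.2, "y": -1.2, "z": 0, "ax": 0, "ay": 0, "az": 0},
    {"x": 3.2, "y": -1.2, "z": 1, "ax": 0, "ay": 0, "az": 0},
    {"x": 3.2, "y": -1.2, "z": 3, "ax": 0, "ay": 0, "az": 0},
    {"x": 0, "y": 0, "z": 3, "ax": 0, "ay": 0, "az": 0},
  ],
)

```text
time_s: 42.95
tool_pos: [0.5498, 0.0976, 0.1212]
tool_rot: [179.9, -0.2, 2.0]
force: [-1.1, 0.1, -0.1]
grip_width: 0.0783
grasp_force: 0.0
```

Emit:
jog_arm(
  motion=[
    {"x": 0, "y": 0, "z": 0, "ax": 0, "ay": 0, "az": 0},
    {"x": 0, "y": 0, "z": 0, "ax": 0, "ay": 0, "az": 0},
    {"x": 0, "y": 0, "z": 0, "ax": 0, "ay": 0, "az": 0},
    {"x": 0, "y": 0, "z": 0, "ax": 0, "ay": 0, "az": 0},
    {"x": 0, "y": 0, "z": 0, "ax": 0, "ay": 0, "az": 0},
  ],
)

```text
time_s: 43.45
tool_pos: [0.5465, 0.0962, 0.1237]
tool_rot: [-179.9, -0.2, 2.0]
force: [0.4, -0.5, 0.2]
grip_width: 0.0784
grasp_force: 0.0
```

```bash
python3 - <<'E'
from h import *
go(.5463,.0945,.038,2); snap('wrist','w10'); lids('w10')
E
```

```text
pos [0.5465 0.0962 0.1237] [-1.7991e+02 -1.5000e-01  1.9500e+00] t 43.45 F [ 0.36 -0.53  0.21] w 0.0784 gf 0.0
shift now-axes cm [-0.05  0.18  8.57] | final-axes [-0.03  0.17  8.57] turn [-0.09 -0.15 -0.05]
w10 lid 0.55 0.0959 r mm 29.1 [276 165] [357 247]
```

Emit:
jog_arm(
  motion=[
    {"x": 0.3, "y": 0, "z": 2, "ax": 0, "ay": 0, "az": 0},
    {"x": 0, "y": 0, "z": 2, "ax": 0, "ay": 0, "az": 0},
    {"x": 0, "y": 0, "z": 2, "ax": 0, "ay": 0, "az": 0},
    {"x": 0, "y": 0, "z": 2, "ax": 0, "ay": 0, "az": 0},
    {"x": 0, "y": 0, "z": 0.6, "ax": 0, "ay": 0, "az": 0},
  ],
)

```text
time_s: 44.0
tool_pos: [0.5475, 0.0961, 0.0346]
tool_rot: [180.0, 0.2, 2.0]
force: [-1.2, 0.4, -0.8]
grip_width: 0.0785
grasp_force: 0.0
```

Emit:
jog_arm(
  motion=[
    {"x": 0, "y": 0, "z": 0, "ax": 0, "ay": 0, "az": 0},
    {"x": 0, "y": 0, "z": 0, "ax": 0, "ay": 0, "az": 0},
    {"x": 0, "y": 0, "z": 0, "ax": 0, "ay": 0, "az": 0},
    {"x": 0, "y": 0, "z": 0, "ax": 0, "ay": 0, "az": 0},
    {"x": 0, "y": 0, "z": 0, "ax": 0, "ay": 0, "az": 0},
  ],
  claw=-1,
)

```text
time_s: 44.5
tool_pos: [0.5498, 0.0964, 0.0372]
tool_rot: [-180.0, -0.1, 2.0]
force: [-0.7, 0.2, 5.4]
grip_width: 0.0575
grasp_force: 15.0
```

Emit:
jog_arm(
  motion=[
    {"x": 0, "y": 0, "z": -1, "ax": 0, "ay": 0, "az": 0},
    {"x": 0, "y": 0, "z": -3, "ax": 0, "ay": 0, "az": 0},
    {"x": 0, "y": 0, "z": -4, "ax": 0, "ay": 0, "az": 0},
    {"x": 0, "y": 0, "z": -4, "ax": 0, "ay": 0, "az": 0},
    {"x": 0, "y": 0, "z": -4, "ax": 0, "ay": 0, "az": 0},
  ],
)

```text
time_s: 45.0
tool_pos: [0.5484, 0.096, 0.1981]
tool_rot: [-180.0, -0.0, 1.9]
force: [0.6, -1.1, -1.1]
grip_width: 0.0575
grasp_force: 15.0
```

Emit:
jog_arm(
  motion=[
    {"x": -2, "y": 4, "z": 0, "ax": 0, "ay": 0, "az": 0},
    {"x": -2, "y": 4, "z": 0, "ax": 0, "ay": 0, "az": 0},
    {"x": -1, "y": 4, "z": 0, "ax": 0, "ay": 0, "az": 0},
    {"x": 0, "y": 4, "z": 0, "ax": 0, "ay": 0, "az": 0},
    {"x": 0, "y": 4, "z": 0, "ax": 0, "ay": 0, "az": 0},
  ],
)

```text
time_s: 45.5
tool_pos: [0.5052, -0.1068, 0.1969]
tool_rot: [-179.9, -0.1, 2.0]
force: [1.8, 0.3, -0.1]
grip_width: 0.0574
grasp_force: 15.0
```

Emit:
jog_arm(
  motion=[
    {"x": 0, "y": 4, "z": 0, "ax": 0, "ay": 0, "az": 0},
    {"x": 0, "y": 4, "z": 0, "ax": 0, "ay": 0, "az": 0},
    {"x": 0, "y": 4, "z": 0, "ax": 0, "ay": 0, "az": 0},
    {"x": 0, "y": 4, "z": 0, "ax": 0, "ay": 0, "az": 0},
    {"x": 0, "y": 4, "z": 0, "ax": 0, "ay": 0, "az": 0},
  ],
)

```text
time_s: 46.0
tool_pos: [0.5124, -0.3066, 0.1966]
tool_rot: [-180.0, -0.0, 2.0]
force: [0.6, -0.0, -0.3]
grip_width: 0.0575
grasp_force: 15.0
```

```bash
python3 - <<'E'
from h import *
go(.487,-.365,.075,2)
p=load('t3')
snap('top','t4')
for c in [(382,191)]: print(at(p,270+c[0]/2,130+c[1]/2,.07))
im=cv2.imread('pics/t4.png'); cv2.imwrite('pics/t4b.png',cv2.resize(im[130:260,330:530],(600,390)))
E
```

```text
pos [ 0.5124 -0.3066  0.1966] [-1.7998e+02 -4.0000e-02  1.9900e+00] t 46.0 F [ 0.59 -0.04 -0.31] w 0.0575 gf 15.0
shift now-axes cm [-2.75  5.76 12.16] | final-axes [-2.75  5.75 12.16] turn [-0.02 -0.04 -0.01]
[ 0.3968459  -0.40400238  0.07      ]
```

View pics/t4b.png

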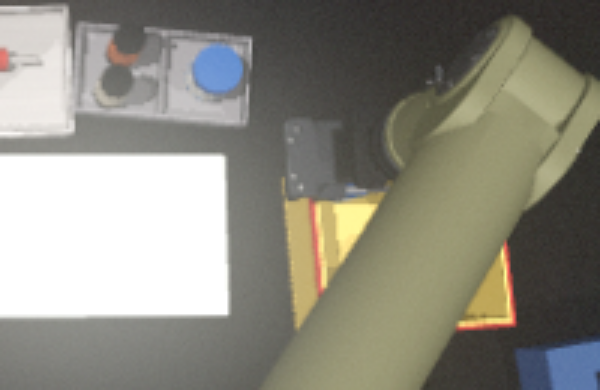

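The mat is clear and the last empty jar is being carried over to the bin.

Emit:
jog_arm(
  motion=[
    {"x": -1.4, "y": 3, "z": 0, "ax": 0, "ay": 0, "az": 0},
    {"x": -1.4, "y": 2.8, "z": 0, "ax": 0, "ay": 0, "az": 0},
    {"x": 0, "y": 0, "z": 0, "ax": 0, "ay": 0, "az": 0},
    {"x": 0, "y": 0, "z": 2, "ax": 0, "ay": 0, "az": 0},
    {"x": 0, "y": 0, "z": 3, "ax": 0, "ay": 0, "az": 0},
  ],
)

```text
time_s: 46.55
tool_pos: [0.4879, -0.3647, 0.1476]
tool_rot: [179.9, -0.2, 1.9]
force: [0.5, -0.1, -0.7]
grip_width: 0.0573
grasp_force: 15.0
```

Emit:
jog_arm(
  motion=[
    {"x": 0, "y": 0, "z": 3, "ax": 0, "ay": 0, "az": 0},
    {"x": 0, "y": 0, "z": 2.5, "ax": 0, "ay": 0, "az": 0},
    {"x": 0, "y": 0, "z": 1.5, "ax": 0, "ay": 0, "az": 0},
    {"x": 0, "y": 0, "z": 0, "ax": 0, "ay": 0, "az": 0},
    {"x": 0, "y": 0, "z": 0, "ax": 0, "ay": 0, "az": 0},
  ],
)

```text
time_s: 47.05
tool_pos: [0.4871, -0.3644, 0.0769]
tool_rot: [180.0, -0.0, 2.0]
force: [-0.3, -0.3, -0.0]
grip_width: 0.0575
grasp_force: 15.0
```

Emit:
jog_arm(
  motion=[
    {"x": 0, "y": 0, "z": 0, "ax": 0, "ay": 0, "az": 0},
    {"x": 0, "y": 0, "z": 0, "ax": 0, "ay": 0, "az": 0},
    {"x": 0, "y": 0, "z": 0, "ax": 0, "ay": 0, "az": 0},
    {"x": 0, "y": 0, "z": 0, "ax": 0, "ay": 0, "az": 0},
    {"x": 0, "y": 0, "z": 0, "ax": 0, "ay": 0, "az": 0},
  ],
  claw=0.5,
)

```text
time_s: 47.55
tool_pos: [0.4867, -0.3642, 0.0763]
tool_rot: [180.0, -0.0, 2.0]
force: [0.4, 0.7, -0.4]
grip_width: 0.0649
grasp_force: 0.0
```

Emit:
jog_arm(
  motion=[
    {"x": 0, "y": 0, "z": -2, "ax": 0, "ay": 0, "az": 0},
    {"x": 0, "y": 0, "z": -3.5, "ax": 0, "ay": 0, "az": 0},
    {"x": 0, "y": 0, "z": -3.5, "ax": 0, "ay": 0, "az": 0},
    {"x": 0, "y": 0, "z": -3, "ax": 0, "ay": 0, "az": 0},
    {"x": -1, "y": -3, "z": 0, "ax": 0, "ay": 0, "az": 0},
  ],
)

```text
time_s: 48.05
tool_pos: [0.4771, -0.3398, 0.2009]
tool_rot: [179.6, -0.4, 1.7]
force: [0.7, 0.0, -0.5]
grip_width: 0.0649
grasp_force: 0.0
```

Emit:
jog_arm(
  motion=[
    {"x": -1, "y": -4.5, "z": 0, "ax": 0, "ay": 0, "az": 0},
    {"x": -1, "y": -4.5, "z": 0, "ax": 0, "ay": 0, "az": 0},
    {"x": 0, "y": -4.5, "z": 0, "ax": 0, "ay": 0, "az": 0},
    {"x": 0, "y": -4.5, "z": 0, "ax": 0, "ay": 0, "az": 0},
    {"x": 0, "y": -4.5, "z": 0, "ax": 0, "ay": 0, "az": 0},
  ],
)

```text
time_s: 48.55
tool_pos: [0.4475, -0.1086, 0.1965]
tool_rot: [-179.9, -0.1, 2.0]
force: [1.1, 0.1, -0.7]
grip_width: 0.0655
grasp_force: 0.0
```

Emit:
jog_arm(
  motion=[
    {"x": 0, "y": -4.5, "z": 0, "ax": 0, "ay": 0, "az": 0},
    {"x": 0, "y": -4.5, "z": 0, "ax": 0, "ay": 0, "az": 0},
    {"x": 0, "y": 0, "z": 0, "ax": 0, "ay": 0, "az": 0},
    {"x": 0, "y": 0, "z": 0, "ax": 0, "ay": 0, "az": 0},
    {"x": 0, "y": 0, "z": 0, "ax": 0, "ay": 0, "az": 0},
  ],
)

```text
time_s: 49.05
tool_pos: [0.4449, -0.0218, 0.1961]
tool_rot: [180.0, -0.0, 1.8]
force: [0.1, -0.1, 0.5]
grip_width: 0.0657
grasp_force: 0.0
```

```bash
python3 - <<'E'
from h import *
snap('top','t5'); snap('scene','s5')
a=cv2.imread('pics/t5.png')[120:260,270:530]; b=cv2.imread('pics/s5.png')[60:300,140:460]
cv2.imwrite('pics/fin.png',np.hstack([cv2.resize(a,(430,230)),cv2.resize(b,(307,230))]))
E
```

```text
(no output)
```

View pics/fin.png

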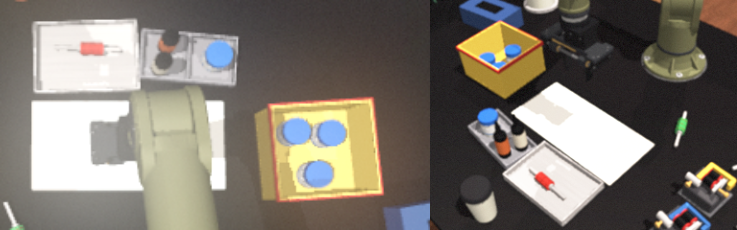

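The pictures show all three empties in the bin, the full jar in the bay, the grip in the tray, and the ink bottles untouched. I'm handing it in.

```bash
python3 -c "
from cell import env
print(env.sign_off())"
```

```text
the job is handed in; nothing more can be done
None
```

The job is handed in: the one red grip lies flat in the tray, the full jar stands in the caddy bay, the three empty jars are in the bin, and the ink bottles were not touched.

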